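# Change the sample jar on the balance from behind the bottles

## Task

Change the sample on the balance: the blue-lidded jar has been weighed and goes back onto the blue dot in the white reagent tray, and the yellow-lidded jar from that tray goes onto the middle of the balance pan. The two tall bottles stand in the way: first stand both of them in the empty grey tray at the side, and when both jars are in their new places put each bottle back where it stood at the start. Keep everything upright, set the yellow jar down gently on the pan, and leave the white-lidded jar and the small beaker in the tray alone.

Things in the scene. Friction and masses are not known exactly. Their poses are not given: they have to be found in the camera images.
- bottle_red: white plastic bottle with a red screw cap and a cream label, 0.2 to 0.4 kg. Body 64 mm diameter up to 128 mm high, shoulder to 138 mm, cap 52 mm diameter from 138 to 166 mm (the total height). Round; origin at the centre of its underside, z up its axis. Stands in the front row of the reagent tray, on either task column; that starting spot is where it must return
- bottle_brown: dark brown glass bottle with a black screw cap and a white label, same shape and sizes as bottle_red, 0.2 to 0.45 kg. Origin at the centre of its underside, z up. Stands in the front row of the reagent tray, in the task column bottle_red does not occupy; that starting spot is where it must return
- jar_yellow: short brown glass jar with a yellow lid, the next sample, 0.13 to 0.23 kg. Body 50 mm diameter, lid 52 mm diameter from 48 to 70 mm high (total height 70 mm). Round; origin at the centre of its underside, z up. Stands in the back row of the reagent tray, 66 mm (centre to centre) behind one of the tall bottles
- jar_blue: short brown glass jar with a blue lid, already weighed, same shape, sizes and mass range as jar_yellow. Origin at the centre of its underside. Stands on the balance pan at the start
- jar_white: short brown glass jar with a white lid, same shape and sizes; stands in the back row of the reagent tray, third column. Not part of the job: leave it standing
- small_beaker: small open clear glass beaker, 46 mm diameter, 60 mm high, in the front row of the reagent tray, third column. Origin at the centre of its underside. Not part of the job: leave it standing
- blue_dot: flat round blue sticker, 52 mm diameter, on the floor of the reagent tray: the free place of the blue-lidded jar, in the back row behind the other tall bottle. Origin at its centre
- reagent_tray: white plastic tray, fixed, 170 mm (its x) by 290 mm (its y), rim 30 mm high, wall 4 mm, floor 4 mm thick (things in it stand 4 mm above its origin). Origin at the centre of its underside. Front row at x = -33 mm, back row at x = +33 mm; task columns at y = -92 mm and 0, third column at y = +92 mm, all to a few mm
- side_tray: empty grey plastic tray, fixed, 220 mm (its x) by 150 mm (its y), rim 25 mm high, wall 4 mm, floor 4 mm thick. Origin at the centre of its underside. The place to park the bottles: both fit side by side along its x, for instance at x = -50 mm and +50 mm. It stands on the left or on the right of the reagent tray, the balance on the other side
- balance: white laboratory balance, fixed, with a round steel pan of 132 mm diameter. Origin on the bench under the centre of the pan; the pan's flat top is 72 mm above the origin; the pan does not give. The grey display part reaches 145 mm from the origin towards its -x, the body 78 mm to +x and 83 mm to either side, none of it higher than 60 mm
Not all that is in view belongs to the job. Leave any orange or red look-alike of the jar_blue alone.

How it is judged:
On the way, in this order (a step that is already met when the one before it is completed fails the run):
1. both tall bottles stand upright in the grey side tray, while both jars are still where they started (within 30 mm) (x of bottle_red in the frame of side_tray between -0.085 and 0.085 m and y of bottle_red in the frame of side_tray between -0.05 and 0.05 m and z of bottle_red in the frame of side_tray between -0.001 and 0.01 m and angle between each of bottle_red, bottle_brown's own z axis and vertical below 0.1 rad and x of bottle_brown in the frame of side_tray between -0.085 and 0.085 m and y of bottle_brown in the frame of side_tray between -0.05 and 0.05 m and z of bottle_brown in the frame of side_tray between -0.001 and 0.01 m and distance of each of jar_yellow, jar_blue from where it was at the start of the episode below 0.03 m), for 0.2 s.
2. the yellow-lidded jar stands on the pan within 15 mm of its centre and the blue-lidded jar on the blue dot within 12 mm, both bottles still standing in the side tray (horizontal distance between jar_yellow and balance below 0.015 m and z of jar_yellow in the frame of balance between 0.066 and 0.077 m and angle between each of jar_yellow, jar_blue, bottle_red, bottle_brown's own z axis and vertical below 0.1 rad and horizontal distance between jar_blue and blue_dot below 0.012 m and z of jar_blue in the frame of reagent_tray between -0.001 and 0.009 m and x of bottle_red in the frame of side_tray between -0.085 and 0.085 m and y of bottle_red in the frame of side_tray between -0.05 and 0.05 m and z of bottle_red in the frame of side_tray between -0.001 and 0.01 m and x of bottle_brown in the frame of side_tray between -0.085 and 0.085 m and y of bottle_brown in the frame of side_tray between -0.05 and 0.05 m and z of bottle_brown in the frame of side_tray between -0.001 and 0.01 m), for 0.2 s.
At the end, for the whole second after the job is handed in: the yellow-lidded jar stands upright on the balance pan within 15 mm of its centre, the blue-lidded jar upright on the tray floor within 12 mm of the blue dot, both tall bottles upright in the reagent tray within 15 mm of where each stood at the start, all released and at rest (horizontal distance between jar_yellow and balance below 0.015 m and z of jar_yellow in the frame of balance between 0.066 and 0.077 m and angle between each of jar_yellow, jar_blue, bottle_red, bottle_brown's own z axis and vertical below 0.1 rad and horizontal distance between jar_blue and blue_dot below 0.012 m and z of jar_blue in the frame of reagent_tray between -0.001 and 0.009 m and distance of each of bottle_red, bottle_brown from where it was at the start of the episode below 0.015 m and linear speed of each of bottle_red, bottle_brown, jar_yellow, jar_blue below 0.02 m/s); the robot touches nothing.
It fails at once if a bottle or a jar, or the small beaker, is tipped over (more than 35 degrees) (angle between any of bottle_red, bottle_brown, jar_yellow, jar_blue, jar_white, small_beaker's own z axis and vertical above 0.61 rad).
It fails at once if the white-lidded jar or the small beaker is shifted by more than 20 mm (distance of any of jar_white, small_beaker from where it was at the start of the episode above 0.02 m).
It fails at once if the yellow-lidded jar is pressed on the balance with over 80 N (contact force between jar_yellow and balance above 80 N).
It fails at once if the yellow-lidded jar is dropped or slammed onto the pan (moving faster than 0.6 m/s within 30 mm above it: a fall of some 18 mm) (horizontal distance between jar_yellow and balance below 0.05 m and z of jar_yellow in the frame of balance below 0.102 m and linear speed of jar_yellow above 0.6 m/s).
It also fails if it takes over 147 s, if anything falls off the work surface, if the arm or the gripper's body presses on something with over 40 N, if the wrist force passes 120 N, or if a joint passes its speed limit or range.

## Robot

A 7-joint arm with a two-finger parallel gripper is mounted at the origin on the work surface. World frame = base frame: x ahead of the robot, y to its left, z up, the work surface at z = 0. Lengths are in m, angles in rad, forces in N, time in s.
With the tool pointing down it reaches from about 0.425 to 0.95 m from the base axis. Payload 4.7 kg.
Tool frame: the origin (TCP) lies at the very end of the fingers, on their centre line; the grasp point (between the pads) lies 19 mm behind it; z points along the fingers, x is the direction in which the jaws open and shut, and the axes are right-handed (so a half turn about z gives the same grasp; the last joint's range is limited). The gripper opens to 85 mm and grips with 20 to 120 N. Pads are 22 mm wide; open, the fingers measure 114 mm over their backs; the gripper's body (76 mm by 85 mm) begins 54 mm behind the grasp point. The pads swing forward as they close: fully open they stand 13 mm farther back than shut.
Start: joints at [1.111, 0.469, -0.049, 1.532, 0.024, 1.141, -0.082], TCP at [0.282, -0.613, 0.231] pointing down, gripper open.
Joint ranges: [-2.59, 2.59], [-0.33, 1.99], [-1.39, 1.29], [0.1, 2.45], [-1.04, 4.18], [0.21, 1.99], [-2.66, 2.66]. Speed limits (rad/s): [2.57, 2.57, 3.14, 3.14, 3.14, 3.14, 3.14].

## Interface

Orientations are given as a 3x3 rotation matrix whose columns are the frame's x, y, z axes.
In Python, from workcell import env gives the robot as it stands.
- The arm moves only by the tool arm_command, never from a script. Its argument "steps" is a list of rows, each a list of 2 entries, a list of its own where there are three numbers: the shift along the tool's x, y, z normalised to -1 to 1, where 1 is 0.4 m, then the turn, a rotation vector about the tool's x, y, z normalised to -1 to 1, where 1 is 180 degrees. A call has 1 to 20 rows; each row is the pose to reach, as a shift and turn from the pose commanded when the call began, along the tool's axes at that moment, turning the shorter way round; what a row does not reach only later rows make up. A row lasts 1/12 s, in which the tool goes at most 41.7 mm and 7.16 degrees, less where a joint would pass 70% of its speed; a pose out of reach is approached as far as the arm can. A call with a number of a shift or a turn outside -1 to 1 is refused whole. A call with a gripper value outside its range is refused whole. "grip" is the opening, from -1 (shut) to 1 (fully open), set as the call begins (left out, the last holds). The fingers move at their own pace and stop on an object; "grip_force" is the grip in N (left out, the last holds). Time passes only in rows, so rows that repeat a pose let the fingers close. It gives the time, the measured TCP pose, the force and the opening at its end, in the units of the state.
- env.state(): the state, without advancing time (a new reading comes with each control period).
- env.camera(name): name is "side" or "top"; returns a dict with "pixels" (384x512x3 uint8, blue, green, red), "intrinsics" (3x3 intrinsics, pixels), "R" (3x3) and "t" (3): a world point X has camera coordinates R X + t. Camera axes: x right, y down, z forward; pixel columns grow to the right and rows downward; lengths in m; the calibration is good to about 2 mm. A picture is of the moment at which its call begins. There is no depth.
- env.sign_off(): hands the job in, once; it reports no verdict.
The state is a dict: "time_s": time; "joint_positions": joint angles; "qd": joint speeds; "joint_efforts": joint torques, N m; "tcp_pos": TCP position; "ee_rot": TCP orientation; "force": force on the tool from outside, world axes, zero at the start; "moment": the same for the moment, N m; "width": opening from 0.0 (shut) to 1.0 (fully open).
Only numpy, scipy, OpenCV 4.12 (cv2) and the standard library are available. Lean on these libraries where they do the work, as an engineer would, in place of code of your own. Each camera call takes 0.05 s, during which the arm holds its last target.

## Working session

There is one attempt and no reset: what is moved stays moved. The work goes in short steps, Python scripts to look and compute and a tool call to move; the robot and the scene stay as the last step left them, time stands still between calls to the robot, and variables do not carry over. Pictures are saved under pics/ and viewed, and the job is handed in when it is done.

Besides the shell and the picture viewer there is one more tool, called after "Call:" as a command line: name --argument value ..., lists and objects as JSON in quotes. arm_command: Moves the arm, as the interface text tells. Scaled input: -1 to 1 covers 0.4 m each way for a shift and 180 degrees each way for a turn. Its arguments: {"type":"object","properties":{"steps":{"type":"array","items":{"type":"array"}},"grip":{"type":"number"},"grip_force":{"type":"number"}},"required":["steps"]}

```bash
mkdir -p pics; ls; cat > h.py <<'E'
import numpy as np, cv2
from workcell import env
def save(n,tag):
    c=env.camera(n); cv2.imwrite(f'pics/{tag}.png',c['pixels']); np.savez(f'pics/{tag}.npz',K=c['intrinsics'],R=c['R'],t=c['t']); return c
def load(tag):
    d=np.load(f'pics/{tag}.npz'); return d['K'],d['R'],d['t']
def back(tag,u,v,z):
    K,R,t=load(tag); d=R.T@np.linalg.inv(K)@np.array([u,v,1.]); o=-R.T@t
    return o+d*(z-o[2])/d[2]
def proj(tag,X):
    K,R,t=load(tag); p=K@(R@np.array(X,float)+t); return p[:2]/p[2]
E
python3 - <<'E'
from h import *
save('side','s0');save('top','t0')
s=env.state();print(s)
print(load('t0'),load('s0'))
E
```

```text
pics
{'time_s': 0.1, 'joint_positions': array([ 1.11107709,  0.46938862, -0.04860977,  1.53355054,  0.02410113,
        1.14100156, -0.08228604]), 'qd': array([ 1.35709766e-03, -1.78097925e-03,  3.35502652e-04, -1.55240963e-03,
       -5.78594740e-05, -5.63466305e-04, -4.43575150e-04]), 'joint_efforts': array([ 1.18002550e-03, -5.11511207e+01, -4.66870330e-02, -2.38389355e+01,
        1.08111673e-02,  4.35650552e-03,  1.16625557e-05]), 'tcp_pos': array([ 0.28169653, -0.61284429,  0.23035777]), 'ee_rot': array([[ 4.17665642e-01, -9.08600459e-01, -7.85503742e-04],
       [-9.08599091e-01, -4.17666377e-01,  1.57773765e-03],
       [-1.76161165e-03,  5.47411780e-05, -9.99998447e-01]]), 'force': array([ 0.10168117, -0.3922069 , -0.74698228]), 'moment': array([-0.08403622, -0.03276069, -0.0205575 ]), 'width': 1.0042042813212417}
(array([[372.59042669,   0.        , 256.5197205 ],
       [  0.        , 372.59042669, 192.31894084],
       [  0.        ,   0.        ,   1.        ]]), array([[-0.0046911 , -0.99976759, -0.02104192],
       [-0.99641007,  0.00645194, -0.08441172],
       [ 0.08452786,  0.02057039, -0.99620876]]), array([0.01610143, 0.5241703 , 1.02109664])) (array([[474.61124633,   0.        , 257.00180877],
       [  0.        , 474.61124633, 186.27461015],
       [  0.        ,   0.        ,   1.        ]]), array([[ 0.99191219,  0.12673241, -0.00700783],
       [ 0.06541415, -0.55773904, -0.82743468],
       [-0.10877133,  0.82028413, -0.56151824]]), array([-0.5477411 ,  0.04905433,  1.31706072]))
```

View pics/t0.png

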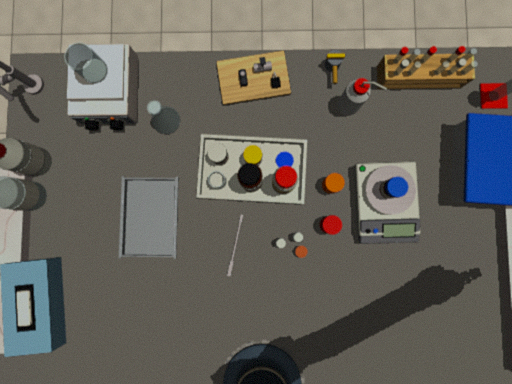

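View pics/s0.png

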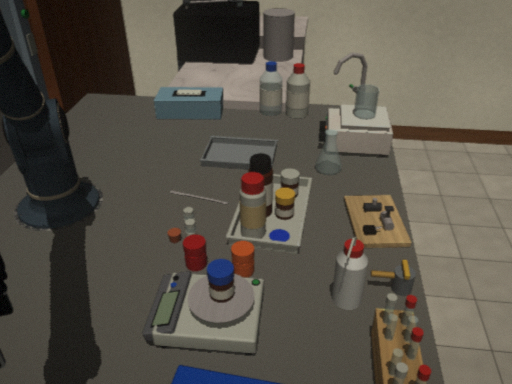

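```bash
python3 - <<'E'
from h import *
a=cv2.imread('pics/t0.png'); 
cv2.imwrite('pics/t0a.png',cv2.resize(a[125:215,190:315],None,fx=6,fy=6,interpolation=cv2.INTER_CUBIC))
cv2.imwrite('pics/t0b.png',cv2.resize(a[150:250,315:430],None,fx=6,fy=6,interpolation=cv2.INTER_CUBIC))
cv2.imwrite('pics/t0c.png',cv2.resize(a[170:265,110:190],None,fx=6,fy=6,interpolation=cv2.INTER_CUBIC))
s=cv2.imread('pics/s0.png')
cv2.imwrite('pics/s0a.png',cv2.resize(s[140:345,140:330],None,fx=2.9,fy=2.9,interpolation=cv2.INTER_CUBIC))
print(proj('t0',[.28,-.613,.23]),proj('t0',[0,0,0]))
E
```

```text
[545.49076327 295.23294149] [262.39501062 383.58471265]
```

View pics/t0a.png

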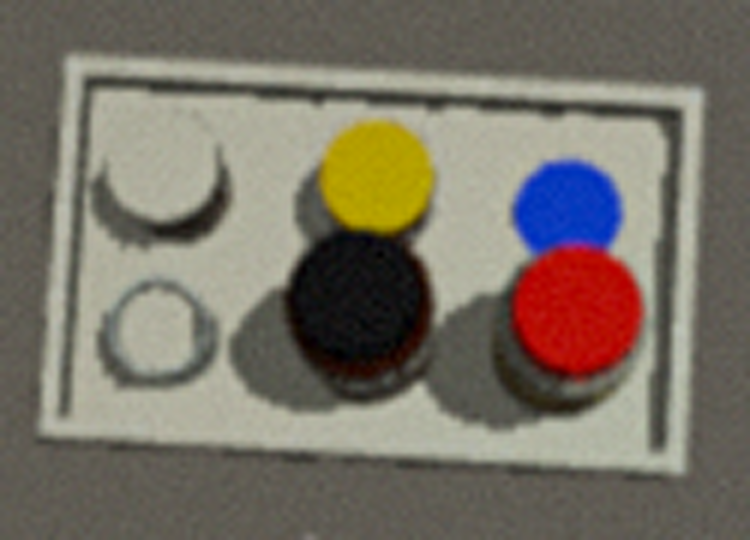

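View pics/t0b.png

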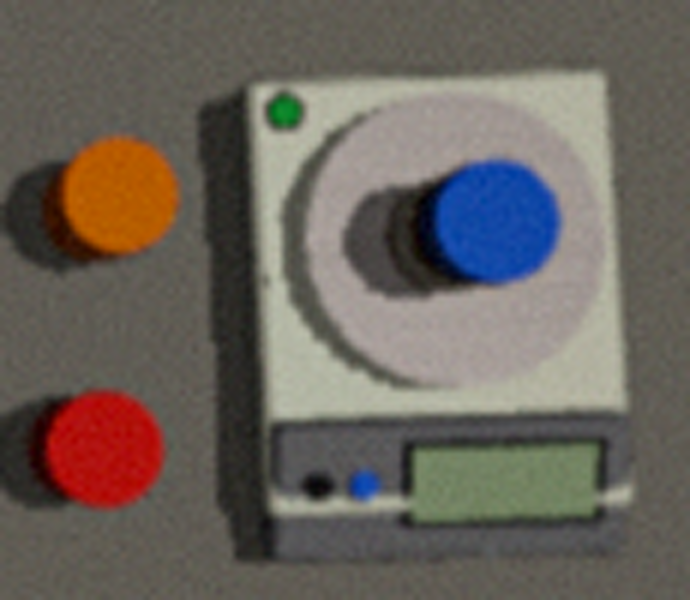

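View pics/t0c.png

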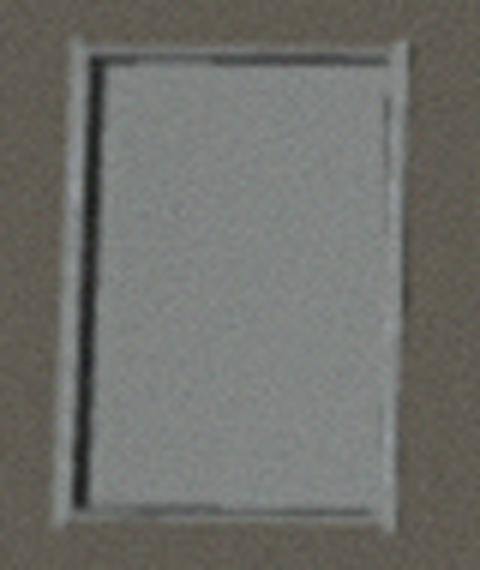

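View pics/s0a.png

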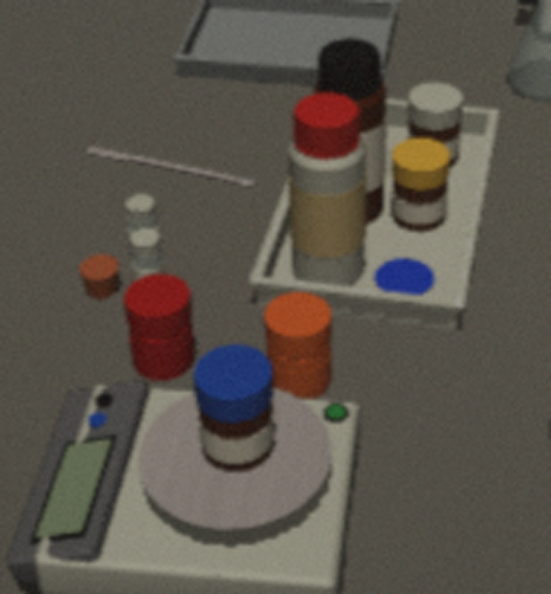

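```bash
python3 - <<'E'
from h import *
a=cv2.imread('pics/t0.png'); h=cv2.cvtColor(a,cv2.COLOR_BGR2HSV)
def seg(lo,hi,box,src=h):
    u0,v0,u1,v1=box; m=cv2.inRange(src[v0:v1,u0:u1],np.array(lo),np.array(hi)); m=cv2.morphologyEx(m,cv2.MORPH_OPEN,np.ones((2,2),np.uint8))
    n,l,st,c=cv2.connectedComponentsWithStats(m); i=1+np.argmax(st[1:,4]); 
    x,y,w,hh=st[i,:4]
    return c[i]+[u0,v0],(w,hh,st[i,4]),(x+u0+(w-1)/2,y+v0+(hh-1)/2)
H=cv2
items={'yellow':([18,120,80],[35,255,255],(235,138,270,170),.074),'red':([0,180,60],[8,255,255],(270,160,302,195),.17),
'red2':([172,150,60],[180,255,255],(270,160,302,195),.17),
'bluejar':([105,140,60],[130,255,255],(380,170,415,205),.142),'dot':([105,140,60],[130,255,255],(270,145,300,172),.004),
'black':([0,0,0],[180,255,30],(235,160,265,195),.17),'orange':([5,150,60],[16,255,255],(320,170,350,200),.07)}
for k,(lo,hi,b,z) in items.items():
    try:
        c,w,m=seg(lo,hi,b); print(k,c.round(1),w,m,back('t0',*c,z).round(4),back('t0',*m,z).round(4))
    except Exception as e: print(k,e)
f=lambda u,v,o:((u+.5)/6-.5+o[0],(v+.5)/6-.5+o[1])
T=[back('t0',*f(u,v,(190,125)),.03)[:2] for u,v in [(70,57),(703,90),(686,473),(40,437)]]
print('tray',np.round(T,4),np.mean(T,0)); T=np.array(T)
print('len',[np.linalg.norm(T[i]-T[(i+1)%4]) for i in range(4)])
S=np.array([back('t0',*f(u,v,(110,170)),.025)[:2] for u,v in [(75,42),(403,42),(393,528),(58,524)]])
print('side',S.round(4),S.mean(0),[np.linalg.norm(S[i]-S[(i+1)%4]) for i in range(4)])
print('pan',back('t0',*f(456,240,(315,150)),.072))
for z,u,v in [(.142,497,222)]: print(back('t0',*f(u,v,(315,150)),z))
for n,z,u,v in [('y',.074,376,178),('br',.17,356,297),('red',.17,577,309),('dot',.004,568,213),('white',.074,161,165),('beak',.064,159,331)]: print(n,back('t0',*f(u,v,(190,125)),z).round(4))
E
```

```text
yellow [253.2 155.2] (np.int32(19), np.int32(19), np.int32(292)) (np.float64(253.0), np.float64(155.0)) [0.6201 0.0205 0.074 ] [0.6205 0.0211 0.074 ]
red [286.6 177.8] (np.int32(22), np.int32(21), np.int32(351)) (np.float64(286.5), np.float64(178.0)) [ 0.5464 -0.0625  0.17  ] [ 0.5458 -0.0622  0.17  ]
red2 attempt to get argmax of an empty sequence
bluejar [397.9 187.5] (np.int32(21), np.int32(20), np.int32(337)) (np.float64(398.0), np.float64(187.5)) [ 0.5236 -0.3373  0.142 ] [ 0.5237 -0.3376  0.142 ]
dot [285.1 160. ] (np.int32(17), np.int32(15), np.int32(204)) (np.float64(285.0), np.float64(160.0)) [ 0.6181 -0.0688  0.004 ] [ 0.6182 -0.0685  0.004 ]
black [249.8 175.6] (np.int32(23), np.int32(22), np.int32(398)) (np.float64(250.0), np.float64(175.5)) [0.5522 0.0262 0.17  ] [0.5525 0.0257 0.17  ]
orange [335.2 183.3] (np.int32(21), np.int32(20), np.int32(318)) (np.float64(335.0), np.float64(183.5)) [ 0.5431 -0.1978  0.07  ] [ 0.5424 -0.1972  0.07  ]
tray [[ 0.6898  0.1685]
 [ 0.6712 -0.1286]
 [ 0.492  -0.1179]
 [ 0.5104  0.181 ]] [0.59083417 0.02573554]
len [np.float64(0.29768292506845406), np.float64(0.17953177443471763), np.float64(0.2995443370513216), np.float64(0.17978545674992835)]
side [[0.5711 0.3928]
 [0.57   0.2376]
 [0.3444 0.2392]
 [0.3466 0.3948]] [0.45801998 0.31609835] [np.float64(0.15516881911212935), np.float64(0.22557594998746336), np.float64(0.15567282341957325), np.float64(0.2244566919167299)]
pan [ 0.52500892 -0.34298279  0.072     ]
[ 0.5260216  -0.33626902  0.142     ]
y [0.6225 0.0231 0.074 ]
br [0.556  0.0283 0.17  ]
red [ 0.5505 -0.0604  0.17  ]
dot [ 0.618  -0.0664  0.004 ]
white [0.6293 0.1196 0.074 ]
beak [0.5555 0.1214 0.064 ]
```

```bash
cat >> h.py <<'E'
from scipy.optimize import least_squares
import scipy.ndimage as nd
R_={'red':[([0,140,50],[9,255,255]),([174,140,50],[180,255,255])],'yellow':[([17,110,50],[35,255,255])],'blue':[([105,120,40],[130,255,255])],'black':[([0,0,0],[180,255,34])]}
def blob(tag,col,box):
    h=cv2.cvtColor(cv2.imread(f'pics/{tag}.png'),cv2.COLOR_BGR2HSV); u0,v0,u1,v1=box; m=0
    for lo,hi in R_[col]: m=m|cv2.inRange(h[v0:v1,u0:u1],np.array(lo),np.array(hi))
    l,n=nd.label(m>0); s=nd.sum(m>0,l,range(1,n+1)); i=1+np.argmax(s); ys,xs=np.where(l==i)
    return np.array([xs.mean()+u0,ys.mean()+v0]),len(xs),(xs.min()+u0,ys.min()+v0,xs.max()+u0,ys.max()+v0)
def model(tag,xy,r,z0,z1):
    a=np.linspace(0,2*np.pi,60,endpoint=False)
    P=np.array([proj(tag,[xy[0]+r*np.cos(t),xy[1]+r*np.sin(t),z]) for z in (z0,z1) for t in a],np.float32)
    hl=cv2.convexHull(P); m=cv2.moments(hl); return np.array([m['m10'],m['m01']])/m['m00'],m['m00']
def fit(obs,r,z0,z1,x0=(.55,0)):
    f=lambda p:np.concatenate([model(t,p,r,z0,z1)[0]-c for t,c in obs])
    s=least_squares(f,x0,diff_step=1e-3); return s.x,s.fun
E
python3 - <<'E'
from h import *
J=dict(yellow=('yellow',.026,.052,.074,(235,138,270,172),(270,180,300,208)),
 red=('red',.026,.142,.170,(270,160,302,195),(236,170,268,196)),
 black=('black',.026,.142,.170,(232,160,266,195),(245,150,275,175)),
 bluejar=('blue',.026,.120,.142,(380,170,415,205),(200,255,240,292)),
 dot=('blue',.026,.0035,.004,(270,145,300,172),(262,222,296,250)))
for k,(c,r,z0,z1,bt,bs) in J.items():
    o=[]
    for t,b in (('t0',bt),('s0',bs)):
        q=blob(t,c,b); o.append((t,q[0])); x,_=fit(o[-1:],r,z0,z1); print(k,t,q[0].round(1),q[1],'model area',round(model(t,x,r,z0,z1)[1]),q[2],x.round(4))
    x,e=fit(o,r,z0,z1); print('  both',x.round(4),e.round(2))
E
```

```text
yellow t0 [252.2 154.3] 300 model area 314 (np.int64(243), np.int64(145), np.int64(261), np.int64(164)) [0.6241 0.0236]
yellow s0 [284.8 195.8] 313 model area 320 (np.int64(275), np.int64(187), np.int64(295), np.int64(205)) [0.6225 0.0234]
  both [0.6233 0.0236] [ 0.03  0.31  0.29 -0.01]
red t0 [285.5 176.7] 378 model area 387 (np.int64(275), np.int64(167), np.int64(296), np.int64(188)) [ 0.5502 -0.0604]
red s0 [252.8 182.2] 462 model area 429 (np.int64(241), np.int64(171), np.int64(267), np.int64(194)) [ 0.5511 -0.0612]
  both [ 0.5507 -0.0606] [ 0.06 -0.18 -0.16 -0.15]
black t0 [248.8 174.7] 409 model area 384 (np.int64(238), np.int64(164), np.int64(260), np.int64(186)) [0.5558 0.0291]
black s0 [260.3 163.5] 339 model area 374 (np.int64(250), np.int64(154), np.int64(270), np.int64(173)) [0.5585 0.0249]
  both [0.557  0.0283] [ 0.31 -0.46 -0.43 -0.73]
bluejar t0 [396.9 186.6] 347 model area 411 (np.int64(387), np.int64(177), np.int64(407), np.int64(196)) [ 0.527  -0.3384]
bluejar s0 [219.9 271.6] 568 model area 638 (np.int64(207), np.int64(259), np.int64(232), np.int64(285)) [ 0.5246 -0.3375]
  both [ 0.5255 -0.338 ] [-0.13  0.58  0.43  0.26]
dot t0 [284.1 159. ] 210 model area 256 (np.int64(276), np.int64(152), np.int64(293), np.int64(166)) [ 0.6212 -0.066 ]
dot s0 [279.2 234.9] 183 model area 219 (np.int64(270), np.int64(229), np.int64(288), np.int64(240)) [ 0.6168 -0.0641]
  both [ 0.6187 -0.0654] [-0.21  0.86  0.71  0.39]
```

Call:
arm_command --steps '[[[-0.585,-0.646,0],[0,0,-0.3628]],[[-0.585,-0.646,0],[0,0,-0.3628]],[[-0.585,-0.646,0],[0,0,-0.3628]],[[-0.585,-0.646,0],[0,0,-0.3628]],[[-0.585,-0.646,0],[0,0,-0.3628]],[[-0.585,-0.646,0],[0,0,-0.3628]],[[-0.585,-0.646,0],[0,0,-0.3628]],[[-0.585,-0.646,0],[0,0,-0.3628]],[[-0.585,-0.646,0],[0,0,-0.3628]],[[-0.585,-0.646,0],[0,0,-0.3628]],[[-0.585,-0.646,0],[0,0,-0.3628]],[[-0.585,-0.646,0],[0,0,-0.3628]],[[-0.585,-0.646,0],[0,0,-0.3628]]]' --grip 1 --grip_force 60

```text
time_s: 1.18
tcp_pos: [0.4181, -0.2945, 0.231]
ee_rot: [[1.0, -0.005, -0.001], [-0.005, -1.0, -0.0], [-0.001, 0.0, -1.0]]
force: [-0.0, -0.5, 0.2]
width: 1.004
```

```bash
python3 -c "
from h import *
s=env.state()
print(s['time_s'],s['tcp_pos'],s['ee_rot'].round(4),s['joint_positions'])"
```

```text
1.1833 [ 0.41808703 -0.29448658  0.2310461 ] [[ 1.0e+00 -4.5e-03 -6.0e-04]
 [-4.5e-03 -1.0e+00 -2.0e-04]
 [-6.0e-04  2.0e-04 -1.0e+00]] [ 0.8765397   0.23021891 -0.40449892  1.89810277  0.1052551   1.03413454
  0.42309952]
```

Call:
arm_command --steps '[[[0.345,-0.802,0],[0,0,0]],[[0.345,-0.802,0],[0,0,0]],[[0.345,-0.802,0],[0,0,0]],[[0.345,-0.802,0],[0,0,0]],[[0.345,-0.802,0],[0,0,0]],[[0.345,-0.802,0],[0,0,0]],[[0.345,-0.802,0],[0,0,0]],[[0.345,-0.802,0],[0,0,0]],[[0.345,-0.802,0],[0,0,0]],[[0.345,-0.802,0],[0,0,0]],[[0.345,-0.802,0],[0,0,0]],[[0.345,-0.802,0],[0,0,0]],[[0.345,-0.802,0],[0,0,0]],[[0.345,-0.802,0],[0,0,0]]]'

```text
time_s: 2.35
tcp_pos: [0.5569, 0.0258, 0.2312]
ee_rot: [[1.0, -0.004, -0.0], [-0.004, -1.0, -0.001], [-0.0, 0.001, -1.0]]
force: [-0.3, -0.0, -0.2]
width: 0.997
```

```bash
python3 -c "
from h import *
s=env.state()
print(s['time_s'],s['tcp_pos'],s['ee_rot'].round(4),s['joint_positions']);save('side','s1')"
```

```text
2.35 [0.55687271 0.02578142 0.2312269 ] [[ 1.0e+00 -3.8e-03 -2.0e-04]
 [-3.8e-03 -1.0e+00 -9.0e-04]
 [-2.0e-04  9.0e-04 -1.0e+00]] [ 0.33599869  0.33328348 -0.57531919  1.79109803  0.20453979  1.07707157
 -0.31568604]
```

View pics/s1.png

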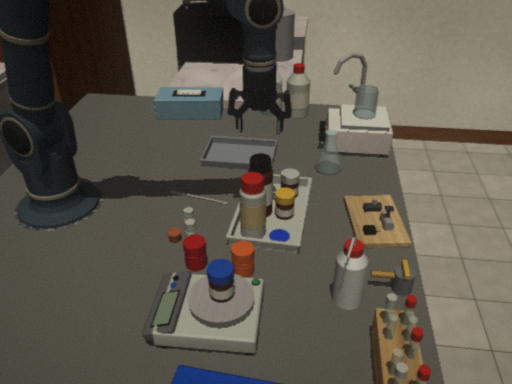

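Call:
arm_command --steps '[[[0,-0.006,0.05],[0,0,0]],[[0,-0.006,0.1],[0,0,0]],[[0,-0.006,0.15],[0,0,0]],[[0,-0.006,0.2],[0,0,0]],[[0,-0.006,0.25],[0,0,0]],[[0,-0.006,0.29],[0,0,0]],[[0,-0.006,0.31],[0,0,0]],[[0,-0.006,0.318],[0,0,0]],[[0,-0.006,0.318],[0,0,0]],[[0,-0.006,0.318],[0,0,0]]]'

```text
time_s: 3.23
tcp_pos: [0.5577, 0.0303, 0.105]
ee_rot: [[1.0, -0.001, 0.002], [-0.001, -1.0, 0.0], [0.002, -0.0, -1.0]]
force: [-0.8, 0.6, -0.6]
width: 0.999
```

```bash
python3 -c "
from h import *
c=save('side','s2')['pixels'];cv2.imwrite('pics/s2a.png',cv2.resize(c[60:260,180:340],None,fx=3,fy=3))"
```

```text
(no output)
```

View pics/s2a.png

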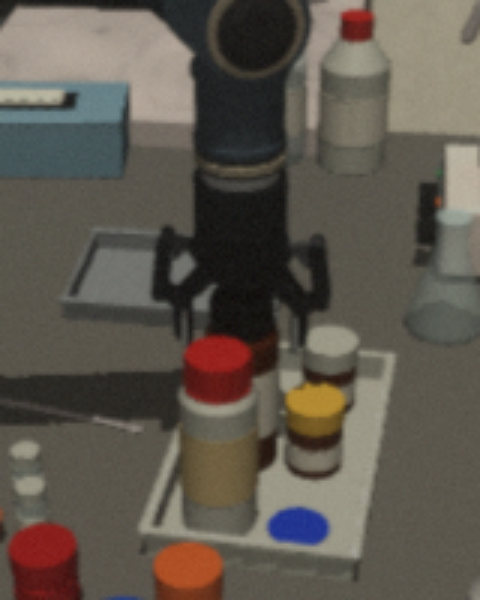

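Call:
arm_command --steps '[[[0,0,0],[0,0,0]],[[0,0,0],[0,0,0]],[[0,0,0],[0,0,0]],[[0,0,0],[0,0,0]],[[0,0,0],[0,0,0]],[[0,0,0],[0,0,0]],[[0,0,0],[0,0,0]],[[0,0,0],[0,0,0]]]' --grip -1

```text
time_s: 3.95
tcp_pos: [0.5583, 0.0305, 0.1058]
ee_rot: [[1.0, -0.0, 0.003], [-0.0, -1.0, -0.0], [0.003, 0.0, -1.0]]
force: [-0.3, -0.9, 4.8]
width: 0.727
```

Call:
arm_command --steps '[[[0,0,-0.02],[0,0,0]],[[0,0,-0.05],[0,0,0]],[[0,0,-0.1],[0,0,0]],[[0,0,-0.15],[0,0,0]],[[0,0,-0.2],[0,0,0]],[[0,0,-0.25],[0,0,0]],[[0,0,-0.29],[0,0,0]],[[0,0,-0.3],[0,0,0]],[[0,0,-0.3],[0,0,0]],[[0,0,-0.3],[0,0,0]]]'

```text
time_s: 4.78
tcp_pos: [0.5563, 0.0302, 0.2235]
ee_rot: [[1.0, -0.0, -0.001], [-0.0, -1.0, -0.0], [-0.001, 0.0, -1.0]]
force: [-1.0, -1.3, -4.1]
width: 0.725
```

```bash
python3 -c "
from h import *
c=save('side','s3')['pixels'];cv2.imwrite('pics/s3a.png',cv2.resize(c[40:260,180:340],None,fx=2.7,fy=2.7))"
```

```text
(no output)
```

View pics/s3a.png

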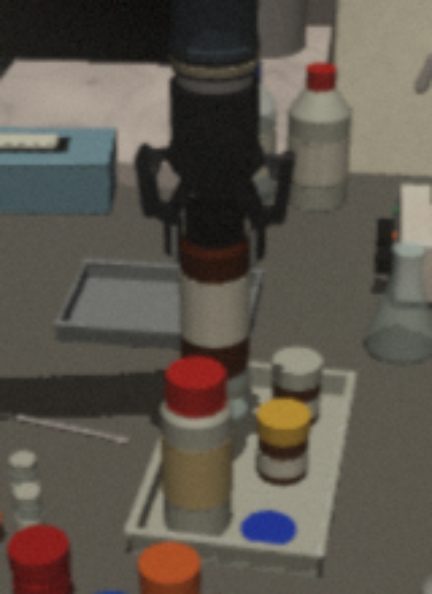

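Call:
arm_command --steps '[[[-0.005,-0.03,0],[0,0,0]],[[-0.013,-0.08,0],[0,0,0]],[[-0.024,-0.14,0],[0,0,0]],[[-0.034,-0.2,0],[0,0,0]],[[-0.046,-0.27,0],[0,0,0]],[[-0.058,-0.34,0],[0,0,0]],[[-0.07,-0.41,0],[0,0,0]],[[-0.082,-0.48,0],[0,0,0]],[[-0.093,-0.55,0],[0,0,0]],[[-0.104,-0.61,0],[0,0,0]],[[-0.113,-0.66,0],[0,0,0]],[[-0.119,-0.7,0],[0,0,0]],[[-0.122,-0.718,0],[0,0,0]],[[-0.122,-0.718,0],[0,0,0]],[[-0.122,-0.718,0],[0,0,0]],[[-0.122,-0.718,0],[0,0,0]]]'

```text
time_s: 6.17
tcp_pos: [0.5087, 0.316, 0.2235]
ee_rot: [[1.0, -0.002, -0.001], [-0.002, -1.0, -0.002], [-0.001, 0.002, -1.0]]
force: [-0.9, -0.1, -3.4]
width: 0.726
```

```bash
python3 -c "
from h import *
save('side','s4');save('top','t4')"
```

```text
(no output)
```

View pics/s4.png

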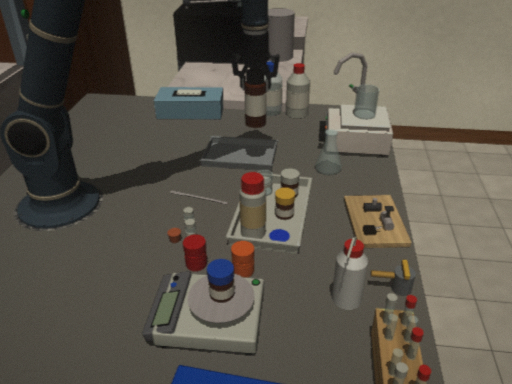

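View pics/t4.png

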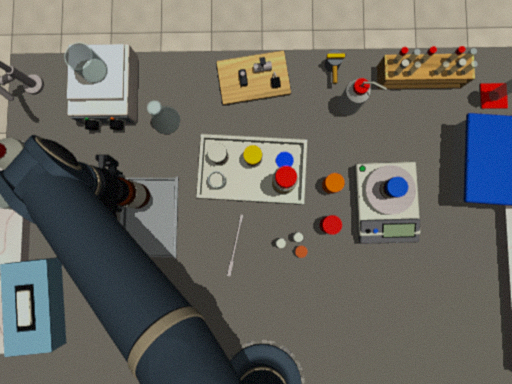

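Call:
arm_command --steps '[[[0,0,0.03],[0,0,0]],[[0,0,0.08],[0,0,0]],[[0,0,0.13],[0,0,0]],[[0,0,0.18],[0,0,0]],[[0,0,0.22],[0,0,0]],[[0,0,0.25],[0,0,0]],[[0,0,0.27],[0,0,0]],[[0,0,0.28],[0,0,0]],[[0,0,0.285],[0,0,0]],[[0,0,0.29],[0,0,0]],[[0,0,0.292],[0,0,0]],[[0,0,0.292],[0,0,0]]]'

```text
time_s: 7.27
tcp_pos: [0.5087, 0.3178, 0.1079]
ee_rot: [[1.0, -0.0, 0.001], [-0.0, -1.0, 0.001], [0.001, -0.001, -1.0]]
force: [-0.4, -0.0, -4.5]
width: 0.726
```

Call:
arm_command --steps '[[[0,0,0.003],[0,0,0]],[[0,0,0.006],[0,0,0]],[[0,0,0.006],[0,0,0]],[[0,0,0.006],[0,0,0]]]'

```text
time_s: 7.6
tcp_pos: [0.5088, 0.3179, 0.1059]
ee_rot: [[1.0, -0.0, 0.001], [-0.0, -1.0, 0.0], [0.001, -0.0, -1.0]]
force: [-1.6, -2.0, 3.5]
width: 0.726
```

Call:
arm_command --steps '[[[0,0,0],[0,0,0]],[[0,0,0],[0,0,0]],[[0,0,0],[0,0,0]],[[0,0,0],[0,0,0]],[[0,0,0],[0,0,0]],[[0,0,-0.03],[0,0,0]],[[0,0,-0.08],[0,0,0]],[[0,0,-0.13],[0,0,0]],[[0,0,-0.18],[0,0,0]],[[0,0,-0.24],[0,0,0]],[[0,0,-0.3],[0,0,0]],[[0,0,-0.3],[0,0,0]]]' --grip 1

```text
time_s: 8.6
tcp_pos: [0.5103, 0.32, 0.2311]
ee_rot: [[1.0, -0.0, 0.008], [-0.0, -1.0, 0.006], [0.008, -0.006, -1.0]]
force: [0.5, 0.8, 0.9]
width: 0.997
```

```bash
python3 -c "
from h import *
save('side','s5');save('top','t5')"
```

```text
(no output)
```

View pics/s5.png

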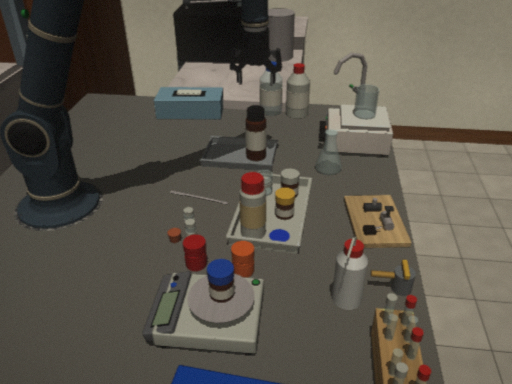

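Call:
arm_command --steps '[[[0.106,0.946,0],[0,0,0]],[[0.106,0.946,0],[0,0,0]],[[0.106,0.946,0],[0,0,0]],[[0.106,0.946,0],[0,0,0]],[[0.106,0.946,0],[0,0,0]],[[0.106,0.946,0],[0,0,0]],[[0.106,0.946,0],[0,0,0]],[[0.106,0.946,0],[0,0,0]],[[0.106,0.946,0],[0,0,0]],[[0.106,0.946,0],[0,0,0]],[[0.106,0.946,0],[0,0,0]],[[0.106,0.946,0],[0,0,0]],[[0.106,0.946,0],[0,0,0]],[[0.106,0.946,0],[0,0,0]]]'

```text
time_s: 9.87
tcp_pos: [0.5504, -0.0584, 0.2248]
ee_rot: [[1.0, 0.004, -0.0], [0.004, -1.0, 0.001], [-0.0, -0.001, -1.0]]
force: [0.6, 0.6, -0.2]
width: 1.001
```

Call:
arm_command --steps '[[[0,0,0.04],[0,0,0]],[[0,0,0.09],[0,0,0]],[[0,0,0.14],[0,0,0]],[[0,0,0.19],[0,0,0]],[[0,0,0.24],[0,0,0]],[[0,0,0.28],[0,0,0]],[[0,0,0.3],[0,0,0]],[[0,0,0.3],[0,0,0]],[[0,0,0.3],[0,0,0]],[[0,0,0.3],[0,0,0]]]'

```text
time_s: 10.7
tcp_pos: [0.5516, -0.0602, 0.1061]
ee_rot: [[1.0, 0.001, 0.002], [0.001, -1.0, -0.0], [0.002, 0.0, -1.0]]
force: [0.2, 0.5, 0.1]
width: 0.999
```

```bash
python3 -c "
from h import *
c=save('side','s6')['pixels'];cv2.imwrite('pics/s6a.png',cv2.resize(c[60:260,180:340],None,fx=3,fy=3))
c=save('top','t6')['pixels']"
```

```text
(no output)
```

View pics/s6a.png

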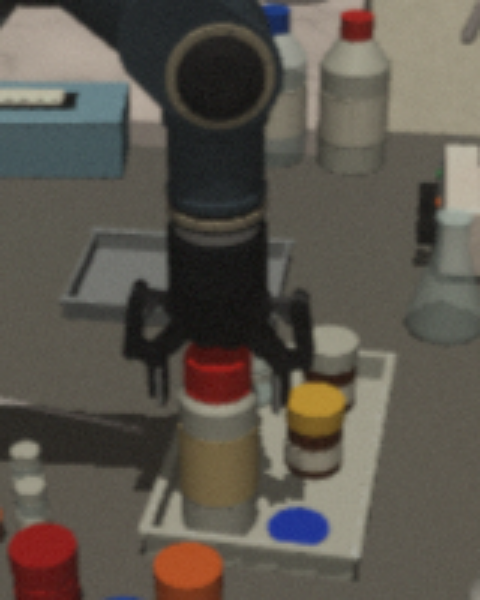

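View pics/t6.png

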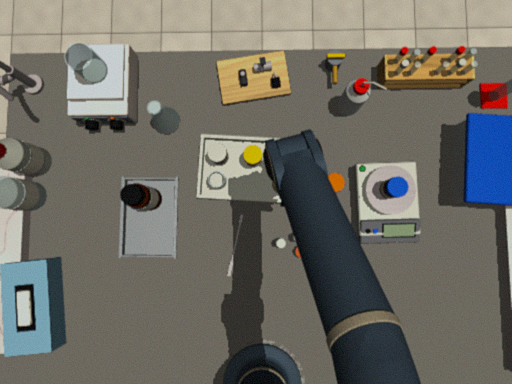

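Call:
arm_command --steps '[[[0,0,0],[0,0,0]],[[0,0,0],[0,0,0]],[[0,0,0],[0,0,0]],[[0,0,0],[0,0,0]],[[0,0,0],[0,0,0]],[[0,0,0],[0,0,0]],[[0,0,0],[0,0,0]],[[0,0,0],[0,0,0]]]' --grip -1

```text
time_s: 11.47
tcp_pos: [0.551, -0.0609, 0.1063]
ee_rot: [[1.0, -0.0, 0.001], [-0.0, -1.0, -0.001], [0.001, 0.001, -1.0]]
force: [-3.2, 0.7, 6.9]
width: 0.727
```

Call:
arm_command --steps '[[[0,0,-0.02],[0,0,0]],[[0,0,-0.05],[0,0,0]],[[0,0,-0.1],[0,0,0]],[[0,0,-0.15],[0,0,0]],[[0,0,-0.2],[0,0,0]],[[0,0,-0.25],[0,0,0]],[[0,0,-0.29],[0,0,0]],[[0,0,-0.3],[0,0,0]],[[0,0,-0.3],[0,0,0]],[[0,0,-0.3],[0,0,0]]]'

```text
time_s: 12.3
tcp_pos: [0.55, -0.061, 0.2244]
ee_rot: [[1.0, -0.0, -0.001], [-0.0, -1.0, -0.0], [-0.001, 0.0, -1.0]]
force: [-0.7, 0.2, -4.3]
width: 0.726
```

```bash
python3 - <<'E'
from h import *
q=blob('t6','black',(118,180,146,212));print(q)
q=blob('t5','black',(118,180,160,212));print(q)
q=blob('s5','black',(240,100,272,126));print(q,fit([('s5',q[0])],.026,.142,.17)[0])
save('side','s7')
E
```

```text
(array([133.0324826 , 194.86542923]), 431, (np.int64(121), np.int64(184), np.int64(145), np.int64(206)))
(array([132.44468547, 194.87852495]), 461, (np.int64(120), np.int64(184), np.int64(145), np.int64(206)))
(array([255.28634361, 113.40969163]), 227, (np.int64(247), np.int64(106), np.int64(263), np.int64(121))) [0.50854953 0.30952483]
```

View pics/s7.png

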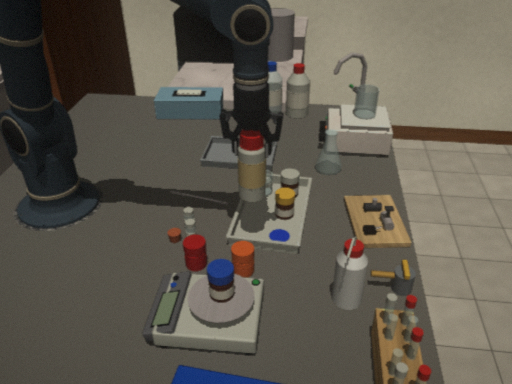

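Call:
arm_command --steps '[[[-0.01,-0.03,0],[0,0,0]],[[-0.031,-0.08,0],[0,0,0]],[[-0.054,-0.14,0],[0,0,0]],[[-0.08,-0.21,0],[0,0,0]],[[-0.107,-0.28,0],[0,0,0]],[[-0.134,-0.35,0],[0,0,0]],[[-0.161,-0.42,0],[0,0,0]],[[-0.188,-0.49,0],[0,0,0]],[[-0.215,-0.56,0],[0,0,0]],[[-0.242,-0.63,0],[0,0,0]],[[-0.269,-0.7,0],[0,0,0]],[[-0.296,-0.77,0],[0,0,0]],[[-0.319,-0.83,0],[0,0,0]],[[-0.338,-0.88,0],[0,0,0]],[[-0.353,-0.92,0],[0,0,0]],[[-0.361,-0.941,0],[0,0,0]],[[-0.361,-0.941,0],[0,0,0]],[[-0.361,-0.941,0],[0,0,0]],[[-0.361,-0.941,0],[0,0,0]]]'

```text
time_s: 13.93
tcp_pos: [0.4067, 0.3141, 0.2244]
ee_rot: [[1.0, -0.002, -0.0], [-0.002, -1.0, -0.002], [-0.0, 0.002, -1.0]]
force: [-0.4, 0.3, -4.2]
width: 0.724
```

Call:
arm_command --steps '[[[0,0,0.03],[0,0,0]],[[0,0,0.08],[0,0,0]],[[0,0,0.13],[0,0,0]],[[0,0,0.18],[0,0,0]],[[0,0,0.22],[0,0,0]],[[0,0,0.25],[0,0,0]],[[0,0,0.27],[0,0,0]],[[0,0,0.28],[0,0,0]],[[0,0,0.285],[0,0,0]],[[0,0,0.289],[0,0,0]],[[0,0,0.291],[0,0,0]],[[0,0,0.291],[0,0,0]]]'

```text
time_s: 14.93
tcp_pos: [0.4067, 0.3159, 0.109]
ee_rot: [[1.0, -0.0, 0.001], [-0.0, -1.0, 0.001], [0.001, -0.001, -1.0]]
force: [-0.3, -0.4, -3.9]
width: 0.727
```

```bash
python3 - <<'E'
from h import *
save('side','s8')
E
```

```text
(no output)
```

View pics/s8.png

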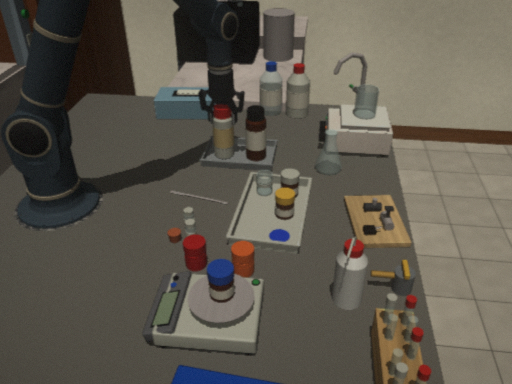

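Call:
arm_command --steps '[[[0,0,0.003],[0,0,0]],[[0,0,0.006],[0,0,0]],[[0,0,0.008],[0,0,0]],[[0,0,0.008],[0,0,0]],[[0,0,0.008],[0,0,0]]]'

```text
time_s: 15.4
tcp_pos: [0.4066, 0.3159, 0.1063]
ee_rot: [[1.0, -0.0, 0.001], [-0.0, -1.0, -0.0], [0.001, 0.0, -1.0]]
force: [-0.7, -2.3, 4.7]
width: 0.725
```

Call:
arm_command --steps '[[[0,0,0],[0,0,0]],[[0,0,0],[0,0,0]],[[0,0,0],[0,0,0]],[[0,0,0],[0,0,0]],[[0,0,0],[0,0,0]],[[0,0,-0.03],[0,0,0]],[[0,0,-0.08],[0,0,0]],[[0,0,-0.13],[0,0,0]],[[0,0,-0.18],[0,0,0]],[[0,0,-0.24],[0,0,0]],[[0,0,-0.3],[0,0,0]],[[0,0,-0.3],[0,0,0]]]' --grip 1

```text
time_s: 16.4
tcp_pos: [0.4081, 0.3181, 0.2308]
ee_rot: [[1.0, -0.0, 0.008], [-0.0, -1.0, 0.006], [0.008, -0.006, -1.0]]
force: [0.1, 1.5, 0.7]
width: 0.997
```

Call:
arm_command --steps '[[[0.15,0.942,0],[0,0,0]],[[0.15,0.942,0],[0,0,0]],[[0.15,0.942,0],[0,0,0]],[[0.15,0.942,0],[0,0,0]],[[0.15,0.942,0],[0,0,0]],[[0.15,0.942,0],[0,0,0]],[[0.15,0.942,0],[0,0,0]],[[0.15,0.942,0],[0,0,0]],[[0.15,0.942,0],[0,0,0]],[[0.15,0.942,0],[0,0,0]],[[0.15,0.942,0],[0,0,0]],[[0.15,0.942,0],[0,0,0]]]'

```text
time_s: 17.4
tcp_pos: [0.4661, -0.0606, 0.2254]
ee_rot: [[1.0, -0.0, 0.0], [-0.0, -1.0, 0.001], [0.0, -0.001, -1.0]]
force: [-0.1, 0.2, 0.3]
width: 0.993
```

```bash
python3 - <<'E'
from h import *
save('side','s9');save('top','t9')
E
```

```text
(no output)
```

View pics/t9.png

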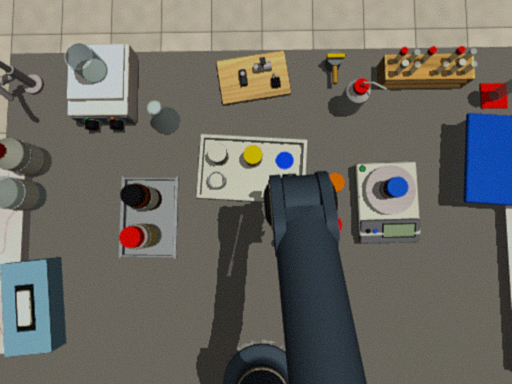

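View pics/s9.png

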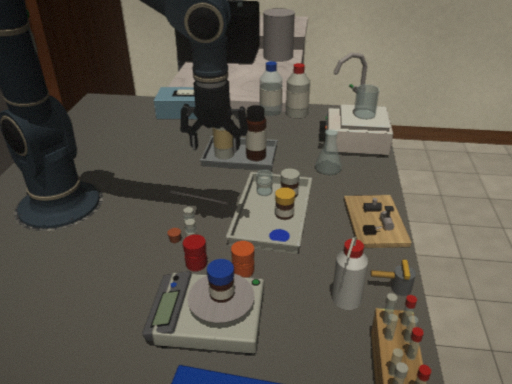

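```bash
python3 - <<'E'
from h import *
for k,c,r,z0,z1,bt in [('dot','blue',.026,.0035,.004,(270,145,300,172)),('yellow','yellow',.026,.052,.074,(235,138,270,172)),('red','red',.026,.142,.17,(112,220,150,252)),('black','black',.026,.142,.17,(118,180,146,212))]:
    q=blob('t9',c,bt);x,_=fit([('t9',q[0])],r,z0,z1);print(k,x.round(4),q[1],model('t9',x,r,z0,z1)[1])
q1=blob('t9','blue',(270,145,300,172));q=blob('s9','blue',(262,222,296,250));print(fit([('t9',q1[0]),('s9',q[0])],.026,.0035,.004),fit([('s9',q[0])],.026,.0035,.004)[0])
E
```

```text
dot [ 0.6184 -0.0662] 238 255.97698544920422
yellow [0.6239 0.0234] 306 313.550763516454
red [0.4071 0.315 ] 448 446.3435759971617
black [0.5087 0.3133] 433 435.272202433669
(array([ 0.61748344, -0.06553113]), array([-0.23360716,  0.33193426,  0.25903805,  0.35842779])) [ 0.61671365 -0.06421875]
```

Call:
arm_command --steps '[[[0.149,0.693,0],[0,0,0]],[[0.149,0.693,0],[0,0,0]],[[0.149,0.693,0],[0,0,0]],[[0.149,0.693,0],[0,0,0]],[[0.149,0.693,0],[0,0,0]],[[0.149,0.693,0],[0,0,0]],[[0.149,0.693,0],[0,0,0]],[[0.149,0.693,0],[0,0,0]],[[0.149,0.693,0],[0,0,0]],[[0.149,0.693,0],[0,0,0]],[[0.149,0.693,0],[0,0,0]]]'

```text
time_s: 18.42
tcp_pos: [0.5267, -0.3353, 0.2256]
ee_rot: [[1.0, 0.004, 0.0], [0.004, -1.0, 0.001], [0.0, -0.001, -1.0]]
force: [0.7, 0.5, 0.2]
width: 1.0
```

Call:
arm_command --steps '[[[0,0,0.04],[0,0,0]],[[0,0,0.09],[0,0,0]],[[0,0,0.14],[0,0,0]],[[0,0,0.19],[0,0,0]],[[0,0,0.23],[0,0,0]],[[0,0,0.26],[0,0,0]],[[0,0,0.28],[0,0,0]],[[0,0,0.293],[0,0,0]],[[0,0,0.293],[0,0,0]],[[0,0,0.293],[0,0,0]]]'

```text
time_s: 19.25
tcp_pos: [0.5263, -0.3383, 0.1087]
ee_rot: [[1.0, 0.0, 0.001], [0.0, -1.0, -0.0], [0.001, 0.0, -1.0]]
force: [-1.2, -0.2, 0.8]
width: 1.002
```

```bash
python3 -c "
from h import *
c=save('side','s10')['pixels'];cv2.imwrite('pics/s10a.png',cv2.resize(c[140:350,130:310],None,fx=2.8,fy=2.8))"
```

```text
(no output)
```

View pics/s10a.png

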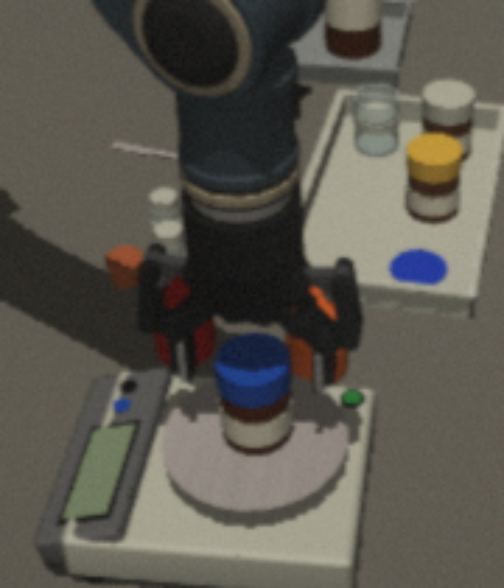

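Call:
arm_command --steps '[[[0,0,0],[0,0,0]],[[0,0,0],[0,0,0]],[[0,0,0],[0,0,0]],[[0,0,0],[0,0,0]],[[0,0,0],[0,0,0]],[[0,0,0],[0,0,0]],[[0,0,0],[0,0,0]],[[0,0,0],[0,0,0]],[[0,0,0],[0,0,0]],[[0,0,0],[0,0,0]]]' --grip -1 --grip_force 45

```text
time_s: 20.13
tcp_pos: [0.5263, -0.3387, 0.109]
ee_rot: [[1.0, -0.0, 0.001], [-0.0, -1.0, -0.001], [0.001, 0.001, -1.0]]
force: [-0.5, -0.3, 5.8]
width: 0.592
```

Call:
arm_command --steps '[[[0,0,-0.02],[0,0,0]],[[0,0,-0.05],[0,0,0]],[[0,0,-0.1],[0,0,0]],[[0,0,-0.15],[0,0,0]],[[0,0,-0.18],[0,0,0]],[[0,0,-0.2],[0,0,0]],[[0,0,-0.2],[0,0,0]],[[0,0,-0.2],[0,0,0]]]'

```text
time_s: 20.8
tcp_pos: [0.5255, -0.3383, 0.188]
ee_rot: [[1.0, -0.0, -0.0], [-0.0, -1.0, 0.0], [-0.0, -0.0, -1.0]]
force: [-0.6, -0.1, -1.1]
width: 0.595
```

```bash
python3 -c "
from h import *
c=save('side','s11')['pixels'];cv2.imwrite('pics/s11a.png',cv2.resize(c[120:350,130:310],None,fx=2.6,fy=2.6))"
```

```text
(no output)
```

View pics/s11a.png

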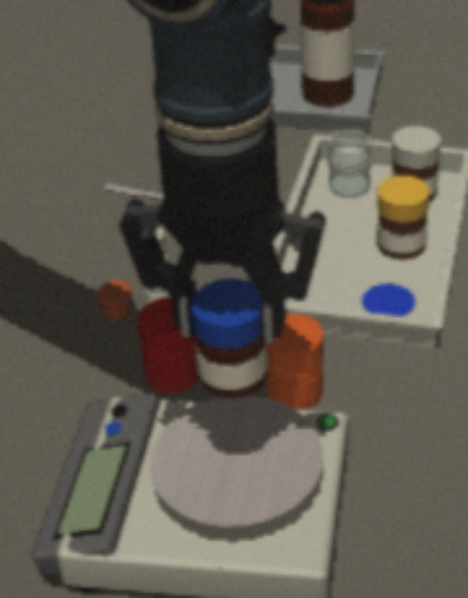

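Call:
arm_command --steps '[[[0.01,-0.03,0],[0,0,0]],[[0.03,-0.09,0],[0,0,0]],[[0.051,-0.15,0],[0,0,0]],[[0.074,-0.22,0],[0,0,0]],[[0.098,-0.29,0],[0,0,0]],[[0.122,-0.36,0],[0,0,0]],[[0.146,-0.43,0],[0,0,0]],[[0.169,-0.5,0],[0,0,0]],[[0.193,-0.57,0],[0,0,0]],[[0.213,-0.63,0],[0,0,0]],[[0.225,-0.665,0],[0,0,0]],[[0.2305,-0.681,0],[0,0,0]],[[0.2305,-0.681,0],[0,0,0]],[[0.2305,-0.681,0],[0,0,0]],[[0.2305,-0.681,0],[0,0,0]]]'

```text
time_s: 22.1
tcp_pos: [0.6175, -0.0685, 0.1877]
ee_rot: [[1.0, -0.003, -0.001], [-0.003, -1.0, -0.001], [-0.001, 0.001, -1.0]]
force: [-0.0, -0.4, -1.3]
width: 0.594
```

Call:
arm_command --steps '[[[0,0,0.03],[0,0,0]],[[0,0,0.08],[0,0,0]],[[0,0,0.13],[0,0,0]],[[0,0,0.18],[0,0,0]],[[0,0,0.23],[0,0,0]],[[0,0,0.28],[0,0,0]],[[0,0,0.31],[0,0,0]],[[0,0,0.33],[0,0,0]],[[0,0,0.345],[0,0,0]],[[0,0,0.355],[0,0,0]],[[0,0,0.36],[0,0,0]],[[0,0,0.36],[0,0,0]]]'

```text
time_s: 23.1
tcp_pos: [0.6184, -0.0661, 0.0444]
ee_rot: [[1.0, -0.0, 0.001], [-0.0, -1.0, -0.0], [0.001, 0.0, -1.0]]
force: [0.5, -0.4, -1.6]
width: 0.598
```

```bash
python3 -c "
from h import *
c=save('side','s12')['pixels'];cv2.imwrite('pics/s12a.png',cv2.resize(c[120:350,130:330],None,fx=2.6,fy=2.6))"
```

```text
(no output)
```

View pics/s12a.png

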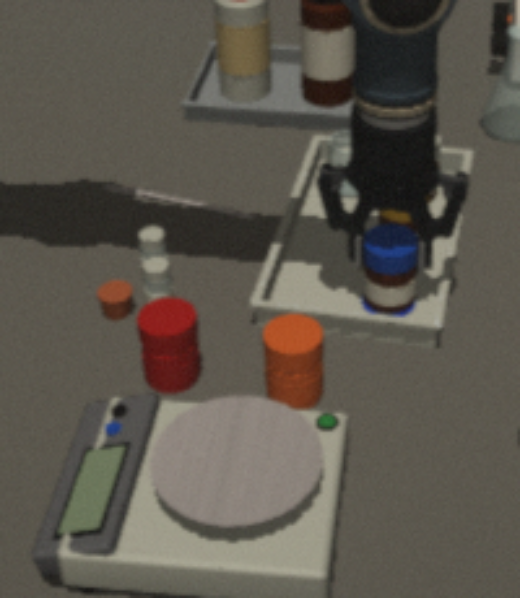

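Call:
arm_command --steps '[[[0,0,0.003],[0,0,0]],[[0,0,0.006],[0,0,0]],[[0,0,0.009],[0,0,0]],[[0,0,0.009],[0,0,0]],[[0,0,0.009],[0,0,0]]]'

```text
time_s: 23.57
tcp_pos: [0.6184, -0.066, 0.041]
ee_rot: [[1.0, -0.0, 0.001], [-0.0, -1.0, -0.0], [0.001, 0.0, -1.0]]
force: [-0.2, -0.5, 2.1]
width: 0.594
```

Call:
arm_command --steps '[[[0,0,0],[0,0,0]],[[0,0,0],[0,0,0]],[[0,0,0],[0,0,0]],[[0,0,0],[0,0,0]],[[0,0,0],[0,0,0]],[[0,0,0],[0,0,0]],[[0,0,-0.03],[0,0,0]],[[0,0,-0.08],[0,0,0]],[[0,0,-0.13],[0,0,0]],[[0,0,-0.18],[0,0,0]],[[0,0,-0.24],[0,0,0]],[[0,0,-0.3],[0,0,0]],[[0,0,-0.3],[0,0,0]]]' --grip 1

```text
time_s: 24.65
tcp_pos: [0.6213, -0.0657, 0.1668]
ee_rot: [[1.0, -0.0, 0.01], [-0.0, -1.0, -0.001], [0.01, 0.001, -1.0]]
force: [0.4, 0.4, -0.0]
width: 1.001
```

```bash
python3 - <<'E'
from h import *
c=save('side','s13')['pixels'];cv2.imwrite('pics/s13a.png',cv2.resize(c[120:350,130:330],None,fx=2.6,fy=2.6))
t=save('top','t13')['pixels'];cv2.imwrite('pics/t13a.png',cv2.resize(t[150:250,345:430],None,fx=6,fy=6,interpolation=cv2.INTER_CUBIC))
q=blob('s13','blue',(262,200,296,250));print(q,fit([('s13',q[0])],.026,.052,.074))
cv2.imwrite('pics/s13b.png',cv2.resize(c[260:345,140:275],None,fx=5.5,fy=5.5,interpolation=cv2.INTER_CUBIC))
E
```

```text
(array([279.97553517, 216.34862385]), 327, (np.int64(270), np.int64(208), np.int64(290), np.int64(226))) (array([ 0.61756518, -0.06458427]), array([3.71173894e-06, 1.24652851e-06]))
```

View pics/s13a.png

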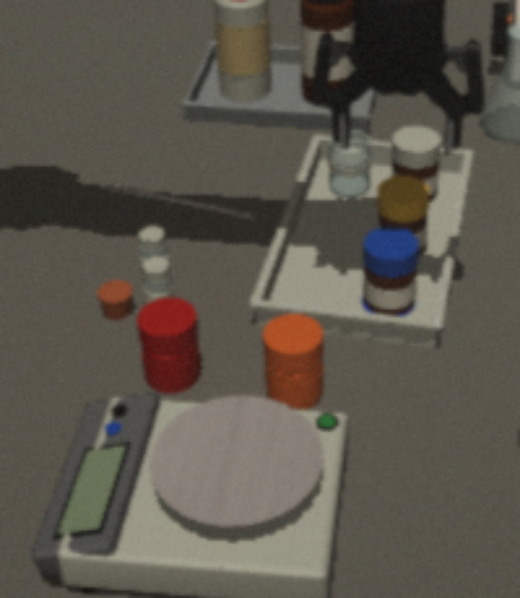

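View pics/t13a.png

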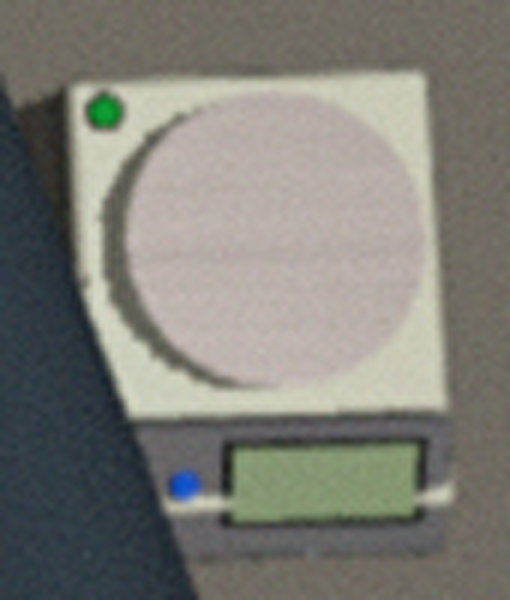

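View pics/s13b.png

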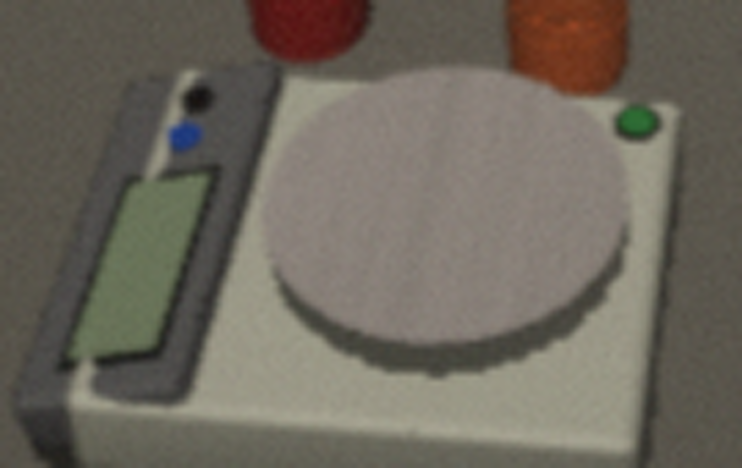

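```bash
python3 - <<'E'
from h import *
print(back('t13',390.67,189.42,.072))
print(fit([('t13',np.array([390.67,189.42]))],.066,.0715,.072),fit([('s13',np.array([220.6,297.05]))],.066,.0715,.072),fit([('t13',np.array([390.67,189.42])),('s13',np.array([220.6,297.05]))],.066,.0715,.072))
E
```

```text
[ 0.52544169 -0.34322576  0.072     ]
(array([ 0.52583142, -0.34319932]), array([-7.25322025e-09, -4.88385069e-07])) (array([ 0.52441881, -0.34410555]), array([-2.13656961e-07,  1.21147821e-06])) (array([ 0.52490144, -0.34370444]), array([ 0.20441545,  0.34838799,  0.2797363 , -0.13078478]))
```

Call:
arm_command --steps '[[[0.014,-0.06,0],[0,0,0]],[[0.014,-0.14,0],[0,0,0]],[[0.014,-0.2,0],[0,0,0]],[[0.014,-0.223,0],[0,0,0]],[[0.014,-0.223,0],[0,0,0]],[[0.014,-0.223,0],[0,0,0]],[[0.014,-0.223,0.04],[0,0,0]],[[0.014,-0.223,0.09],[0,0,0]],[[0.014,-0.223,0.14],[0,0,0]],[[0.014,-0.223,0.19],[0,0,0]],[[0.014,-0.223,0.24],[0,0,0]],[[0.014,-0.223,0.28],[0,0,0]],[[0.014,-0.223,0.3],[0,0,0]],[[0.014,-0.223,0.3],[0,0,0]],[[0.014,-0.223,0.3],[0,0,0]]]'

```text
time_s: 26.0
tcp_pos: [0.6238, 0.0216, 0.0404]
ee_rot: [[1.0, -0.002, -0.0], [-0.002, -1.0, -0.001], [-0.0, 0.001, -1.0]]
force: [0.1, 0.0, 0.5]
width: 0.999
```

Call:
arm_command --steps '[[[0,0,0],[0,0,0]],[[0,0,0],[0,0,0]],[[0,0,0],[0,0,0]],[[0,0,0],[0,0,0]],[[0,0,0],[0,0,0]],[[0,0,0],[0,0,0]],[[0,0,0],[0,0,0]],[[0,0,0],[0,0,0]],[[0,0,0],[0,0,0]],[[0,0,0],[0,0,0]]]' --grip -1 --grip_force 45

```text
time_s: 26.83
tcp_pos: [0.6243, 0.0231, 0.0419]
ee_rot: [[1.0, -0.0, 0.002], [-0.0, -1.0, -0.0], [0.002, 0.0, -1.0]]
force: [-1.7, -1.4, 5.9]
width: 0.597
```

Call:
arm_command --steps '[[[0,0,-0.02],[0,0,0]],[[0,0,-0.05],[0,0,0]],[[0,0,-0.1],[0,0,0]],[[0,0,-0.15],[0,0,0]],[[0,0,-0.2],[0,0,0]],[[0,0,-0.25],[0,0,0]],[[0,0,-0.3],[0,0,0]],[[0,0,-0.35],[0,0,0]],[[0,0,-0.37],[0,0,0]],[[0,0,-0.37],[0,0,0]],[[0,0,-0.37],[0,0,0]]]'

```text
time_s: 27.75
tcp_pos: [0.6234, 0.0231, 0.1885]
ee_rot: [[1.0, -0.0, 0.0], [-0.0, -1.0, -0.0], [0.0, 0.0, -1.0]]
force: [-1.0, -0.5, -3.5]
width: 0.595
```

```bash
python3 -c "
from h import *
c=save('side','s14')['pixels'];cv2.imwrite('pics/s14a.png',cv2.resize(c[80:310,130:330],None,fx=2.6,fy=2.6))"
```

```text
(no output)
```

View pics/s14a.png

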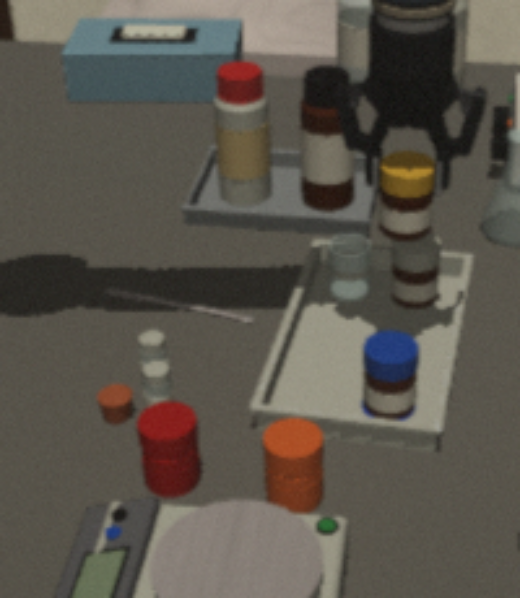

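Call:
arm_command --steps '[[[-0.008,0.03,0],[0,0,0]],[[-0.021,0.08,0],[0,0,0]],[[-0.038,0.14,0],[0,0,0]],[[-0.056,0.21,0],[0,0,0]],[[-0.075,0.28,0],[0,0,0]],[[-0.094,0.35,0],[0,0,0]],[[-0.113,0.42,0],[0,0,0]],[[-0.131,0.49,0],[0,0,0]],[[-0.15,0.56,0],[0,0,0]],[[-0.169,0.63,0],[0,0,0]],[[-0.188,0.7,0],[0,0,0]],[[-0.206,0.77,0],[0,0,0]],[[-0.222,0.83,0],[0,0,0]],[[-0.236,0.88,0],[0,0,0]],[[-0.243,0.91,0],[0,0,0]],[[-0.246,0.918,0],[0,0,0]],[[-0.246,0.918,0],[0,0,0]],[[-0.246,0.918,0],[0,0,0]],[[-0.246,0.918,0],[0,0,0]]]'

```text
time_s: 29.38
tcp_pos: [0.526, -0.3418, 0.1884]
ee_rot: [[1.0, 0.003, 0.0], [0.003, -1.0, 0.001], [0.0, -0.001, -1.0]]
force: [0.3, -0.6, -2.7]
width: 0.596
```

Call:
arm_command --steps '[[[0,0,0.02],[0,0,0]],[[0,0,0.05],[0,0,0]],[[0,0,0.08],[0,0,0]],[[0,0,0.11],[0,0,0]],[[0,0,0.13],[0,0,0]],[[0,0,0.15],[0,0,0]],[[0,0,0.165],[0,0,0]],[[0,0,0.175],[0,0,0]],[[0,0,0.183],[0,0,0]],[[0,0,0.188],[0,0,0]],[[0,0,0.188],[0,0,0]],[[0,0,0.188],[0,0,0]]]'

```text
time_s: 30.38
tcp_pos: [0.5254, -0.3441, 0.1137]
ee_rot: [[1.0, -0.0, 0.001], [-0.0, -1.0, -0.0], [0.001, 0.0, -1.0]]
force: [1.6, -0.3, -2.1]
width: 0.596
```

```bash
python3 -c "
from h import *
c=save('side','s15')['pixels'];cv2.imwrite('pics/s15a.png',cv2.resize(c[140:350,130:310],None,fx=2.8,fy=2.8))"
```

```text
(no output)
```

View pics/s15a.png

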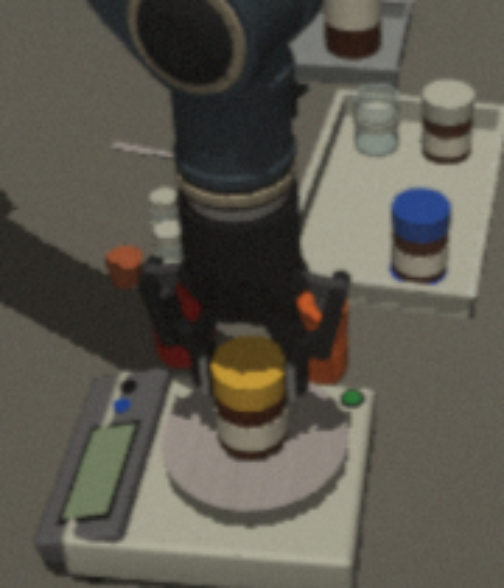

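Call:
arm_command --steps '[[[0,0,0.003],[0,0,0]],[[0,0,0.005],[0,0,0]],[[0,0,0.007],[0,0,0]],[[0,0,0.009],[0,0,0]],[[0,0,0.009],[0,0,0]],[[0,0,0.009],[0,0,0]]]'

```text
time_s: 30.93
tcp_pos: [0.5253, -0.3441, 0.11]
ee_rot: [[1.0, -0.0, 0.0], [-0.0, -1.0, -0.0], [0.0, 0.0, -1.0]]
force: [0.1, 0.6, 0.8]
width: 0.6
```

Call:
arm_command --steps '[[[0,0,0.001],[0,0,0]],[[0,0,0.001],[0,0,0]],[[0,0,0.001],[0,0,0]],[[0,0,0.001],[0,0,0]],[[0,0,0.001],[0,0,0]],[[0,0,0.001],[0,0,0]],[[0,0,-0.03],[0,0,0]],[[0,0,-0.08],[0,0,0]],[[0,0,-0.13],[0,0,0]],[[0,0,-0.18],[0,0,0]],[[0,0,-0.24],[0,0,0]],[[0,0,-0.3],[0,0,0]],[[0,0,-0.3],[0,0,0]],[[0,0,-0.3],[0,0,0]]]' --grip 1

```text
time_s: 32.1
tcp_pos: [0.5261, -0.3444, 0.2324]
ee_rot: [[1.0, -0.0, 0.004], [-0.0, -1.0, -0.002], [0.004, 0.002, -1.0]]
force: [-1.1, -0.0, -1.2]
width: 1.007
```

```bash
python3 - <<'E'
from h import *
c=save('side','s16')['pixels'];cv2.imwrite('pics/s16a.png',cv2.resize(c[120:350,130:330],None,fx=2.6,fy=2.6))
save('top','t16')
q=blob('s16','yellow',(200,250,245,292));print(q,fit([('s16',q[0])],.026,.120,.142))
q=blob('s16','blue',(262,200,296,250));print(q,fit([('s16',q[0])],.026,.052,.074))
E
```

```text
(array([218.21779141, 274.01993865]), 652, (np.int64(204), np.int64(261), np.int64(232), np.int64(288))) (array([ 0.52266106, -0.34420098]), array([7.02996971e-07, 2.09942243e-07]))
(array([279.87581699, 216.45751634]), 306, (np.int64(270), np.int64(208), np.int64(289), np.int64(226))) (array([ 0.61736091, -0.06504525]), array([1.69146335e-06, 5.38677511e-08]))
```

View pics/s16a.png

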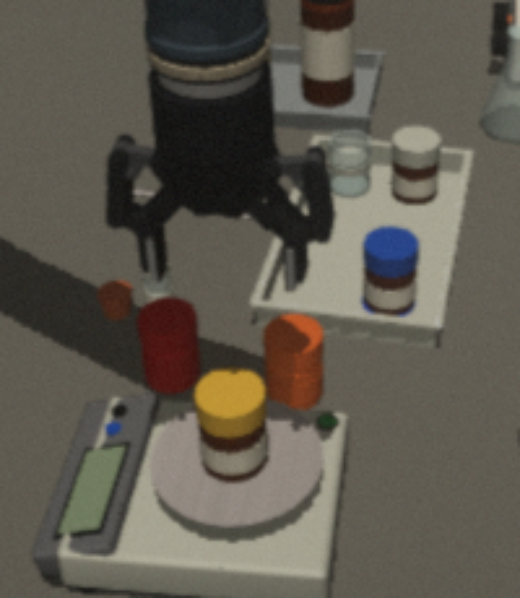

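Call:
arm_command --steps '[[[-0.1,-0.825,0],[0,0,0]],[[-0.1,-0.825,0],[0,0,0]],[[-0.1,-0.825,0],[0,0,0]],[[-0.1,-0.825,0],[0,0,0]],[[-0.1,-0.825,0],[0,0,0]],[[-0.1,-0.825,0],[0,0,0]],[[-0.1,-0.825,0],[0,0,0]],[[-0.1,-0.825,0],[0,0,0]],[[-0.1,-0.825,0],[0,0,0]]]'

```text
time_s: 32.95
tcp_pos: [0.4831, -0.0048, 0.2293]
ee_rot: [[1.0, 0.013, -0.002], [0.013, -1.0, 0.004], [-0.002, -0.004, -1.0]]
force: [-0.3, 0.0, 0.2]
width: 0.997
```

Call:
arm_command --steps '[[[-0.1975,-0.824,0],[0,0,0]],[[-0.1975,-0.824,0],[0,0,0]],[[-0.1975,-0.824,0],[0,0,0]],[[-0.1975,-0.824,0],[0,0,0]],[[-0.1975,-0.824,0],[0,0,0]],[[-0.1975,-0.824,0],[0,0,0]],[[-0.1975,-0.824,0],[0,0,0]],[[-0.1975,-0.824,0],[0,0,0]],[[-0.1975,-0.824,0],[0,0,0]],[[-0.1975,-0.824,0],[0,0,0]],[[-0.1975,-0.824,0],[0,0,0]],[[-0.1975,-0.824,0],[0,0,0]],[[-0.1975,-0.824,0],[0,0,0]]]'

```text
time_s: 34.03
tcp_pos: [0.4072, 0.3134, 0.2292]
ee_rot: [[1.0, -0.004, -0.0], [-0.004, -1.0, -0.002], [-0.0, 0.002, -1.0]]
force: [0.2, -1.1, -0.6]
width: 0.998
```

```bash
python3 - <<'E'
from h import *
save('side','s17');save('top','t17')
E
```

```text
(no output)
```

View pics/t17.png

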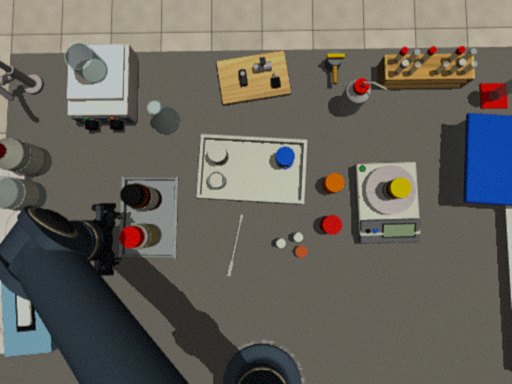

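View pics/s17.png

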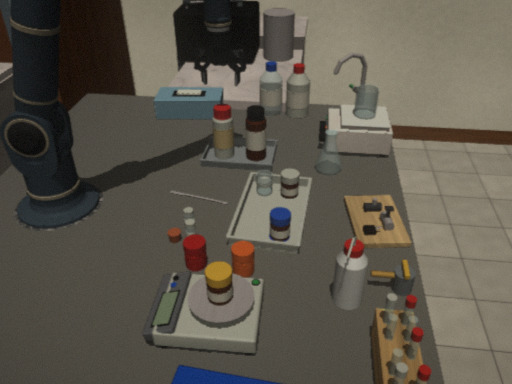

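Call:
arm_command --steps '[[[0,0,0.04],[0,0,0]],[[0,0,0.09],[0,0,0]],[[0,0,0.14],[0,0,0]],[[0,0,0.19],[0,0,0]],[[0,0,0.24],[0,0,0]],[[0,0,0.28],[0,0,0]],[[0,0,0.311],[0,0,0]],[[0,0,0.311],[0,0,0]],[[0,0,0.311],[0,0,0]],[[0,0,0.311],[0,0,0]]]'

```text
time_s: 34.97
tcp_pos: [0.407, 0.316, 0.1062]
ee_rot: [[1.0, -0.001, 0.001], [-0.001, -1.0, 0.001], [0.001, -0.001, -1.0]]
force: [0.4, 0.9, 0.2]
width: 1.001
```

Call:
arm_command --steps '[[[0,0,0],[0,0,0]],[[0,0,0],[0,0,0]],[[0,0,0],[0,0,0]],[[0,0,0],[0,0,0]],[[0,0,0],[0,0,0]],[[0,0,0],[0,0,0]],[[0,0,0],[0,0,0]],[[0,0,0],[0,0,0]]]' --grip -1 --grip_force 60

```text
time_s: 35.63
tcp_pos: [0.4068, 0.3163, 0.107]
ee_rot: [[1.0, -0.0, 0.002], [-0.0, -1.0, 0.001], [0.002, -0.001, -1.0]]
force: [-1.6, -1.4, 7.7]
width: 0.728
```

```bash
python3 - <<'E'
from h import *
q=blob('t17','yellow',(380,170,420,205));p=blob('s17','yellow',(200,255,240,292));print(fit([('t17',q[0])],.026,.120,.142)[0],fit([('t17',q[0]),('s17',p[0])],.026,.120,.142))
q=blob('t17','blue',(270,140,305,172));p=blob('s17','blue',(262,200,296,250));print(fit([('t17',q[0])],.026,.052,.074)[0],fit([('t17',q[0]),('s17',p[0])],.026,.052,.074))
E
```

```text
[ 0.52518957 -0.34595806] (array([ 0.52384064, -0.34538435]), array([-0.21189908,  0.54119269,  0.38298137,  0.33768527]))
[ 0.6177839  -0.06469979] (array([ 0.61766395, -0.06473289]), array([ 0.01276388,  0.04367622,  0.04013484, -0.01272252]))
```

Call:
arm_command --steps '[[[0,0,-0.02],[0,0,0]],[[0,0,-0.05],[0,0,0]],[[0,0,-0.1],[0,0,0]],[[0,0,-0.15],[0,0,0]],[[0,0,-0.2],[0,0,0]],[[0,0,-0.25],[0,0,0]],[[0,0,-0.29],[0,0,0]],[[0,0,-0.3],[0,0,0]],[[0,0,-0.3],[0,0,0]],[[0,0,-0.3],[0,0,0]]]'

```text
time_s: 36.47
tcp_pos: [0.406, 0.315, 0.2249]
ee_rot: [[1.0, -0.0, -0.0], [-0.0, -1.0, -0.001], [-0.0, 0.001, -1.0]]
force: [-0.1, 0.4, -3.9]
width: 0.723
```

Call:
arm_command --steps '[[[0.01,0.03,0],[0,0,0]],[[0.031,0.08,0],[0,0,0]],[[0.054,0.14,0],[0,0,0]],[[0.08,0.21,0],[0,0,0]],[[0.107,0.28,0],[0,0,0]],[[0.134,0.35,0],[0,0,0]],[[0.161,0.42,0],[0,0,0]],[[0.188,0.49,0],[0,0,0]],[[0.215,0.56,0],[0,0,0]],[[0.242,0.63,0],[0,0,0]],[[0.269,0.7,0],[0,0,0]],[[0.296,0.77,0],[0,0,0]],[[0.319,0.83,0],[0,0,0]],[[0.338,0.88,0],[0,0,0]],[[0.353,0.92,0],[0,0,0]],[[0.361,0.94,0],[0,0,0]],[[0.361,0.94,0],[0,0,0]],[[0.361,0.94,0],[0,0,0]],[[0.361,0.94,0],[0,0,0]]]'

```text
time_s: 38.05
tcp_pos: [0.55, -0.0585, 0.2248]
ee_rot: [[1.0, 0.002, -0.001], [0.002, -1.0, 0.001], [-0.001, -0.001, -1.0]]
force: [0.2, 0.9, -3.2]
width: 0.725
```

Call:
arm_command --steps '[[[0,0,0.03],[0,0,0]],[[0,0,0.08],[0,0,0]],[[0,0,0.13],[0,0,0]],[[0,0,0.18],[0,0,0]],[[0,0,0.22],[0,0,0]],[[0,0,0.25],[0,0,0]],[[0,0,0.27],[0,0,0]],[[0,0,0.28],[0,0,0]],[[0,0,0.285],[0,0,0]],[[0,0,0.289],[0,0,0]],[[0,0,0.291],[0,0,0]],[[0,0,0.291],[0,0,0]]]'

```text
time_s: 39.05
tcp_pos: [0.5511, -0.0604, 0.1095]
ee_rot: [[1.0, -0.0, 0.001], [-0.0, -1.0, -0.0], [0.001, 0.0, -1.0]]
force: [-0.9, -0.4, -3.8]
width: 0.725
```

```bash
python3 -c "
from h import *
c=save('side','s18')['pixels'];cv2.imwrite('pics/s18a.png',cv2.resize(c[60:260,180:340],None,fx=3,fy=3))"
```

```text
(no output)
```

View pics/s18a.png

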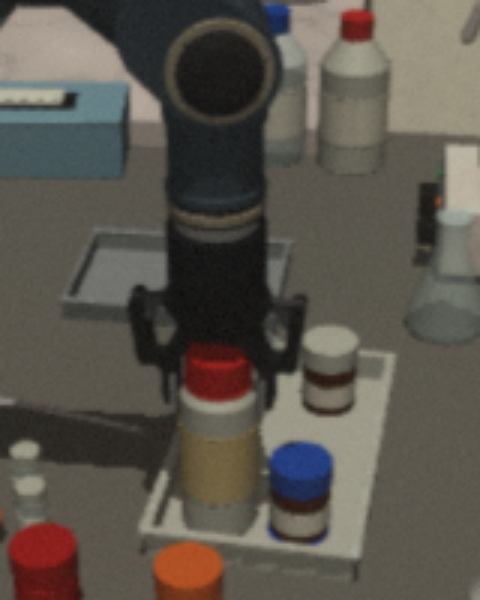

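Call:
arm_command --steps '[[[0,0,0.003],[0,0,0]],[[0,0,0.006],[0,0,0]],[[0,0,0.007],[0,0,0]],[[0,0,0.007],[0,0,0]],[[0,0,0.007],[0,0,0]]]'

```text
time_s: 39.52
tcp_pos: [0.551, -0.0605, 0.1071]
ee_rot: [[1.0, -0.0, 0.001], [-0.0, -1.0, -0.001], [0.001, 0.001, -1.0]]
force: [-2.7, -0.7, 5.3]
width: 0.728
```

Call:
arm_command --steps '[[[0,0,0],[0,0,0]],[[0,0,0],[0,0,0]],[[0,0,0],[0,0,0]],[[0,0,0],[0,0,0]],[[0,0,0],[0,0,0]],[[0,0,-0.03],[0,0,0]],[[0,0,-0.08],[0,0,0]],[[0,0,-0.13],[0,0,0]],[[0,0,-0.18],[0,0,0]],[[0,0,-0.24],[0,0,0]],[[0,0,-0.3],[0,0,0]],[[0,0,-0.3],[0,0,0]]]' --grip 1

```text
time_s: 40.52
tcp_pos: [0.5537, -0.06, 0.232]
ee_rot: [[1.0, -0.0, 0.01], [-0.0, -1.0, -0.001], [0.01, 0.001, -1.0]]
force: [0.2, 0.2, -0.5]
width: 0.997
```

Call:
arm_command --steps '[[[-0.106,-0.946,0],[0,0,0]],[[-0.106,-0.946,0],[0,0,0]],[[-0.106,-0.946,0],[0,0,0]],[[-0.106,-0.946,0],[0,0,0]],[[-0.106,-0.946,0],[0,0,0]],[[-0.106,-0.946,0],[0,0,0]],[[-0.106,-0.946,0],[0,0,0]],[[-0.106,-0.946,0],[0,0,0]],[[-0.106,-0.946,0],[0,0,0]],[[-0.106,-0.946,0],[0,0,0]],[[-0.106,-0.946,0],[0,0,0]],[[-0.106,-0.946,0],[0,0,0]],[[-0.106,-0.946,0],[0,0,0]],[[-0.106,-0.946,0],[0,0,0]]]'

```text
time_s: 41.68
tcp_pos: [0.5093, 0.3155, 0.226]
ee_rot: [[1.0, -0.004, 0.0], [-0.004, -1.0, -0.002], [0.0, 0.002, -1.0]]
force: [-0.2, 0.1, -0.2]
width: 1.0
```

Call:
arm_command --steps '[[[0,0,0.04],[0,0,0]],[[0,0,0.09],[0,0,0]],[[0,0,0.14],[0,0,0]],[[0,0,0.19],[0,0,0]],[[0,0,0.24],[0,0,0]],[[0,0,0.28],[0,0,0]],[[0,0,0.302],[0,0,0]],[[0,0,0.302],[0,0,0]],[[0,0,0.302],[0,0,0]],[[0,0,0.302],[0,0,0]]]'

```text
time_s: 42.52
tcp_pos: [0.5092, 0.318, 0.1065]
ee_rot: [[1.0, -0.001, 0.002], [-0.001, -1.0, 0.001], [0.002, -0.001, -1.0]]
force: [-0.4, -0.4, 0.4]
width: 1.0
```

```bash
python3 - <<'E'
from h import *
save('side','s19');save('top','t19')
q=blob('t19','red',(270,160,302,195));p=blob('s19','red',(236,170,268,196));print(fit([('t19',q[0]),('s19',p[0])],.026,.142,.17))
E
```

```text
(array([ 0.54972877, -0.06103327]), array([ 0.33502948,  0.34766328,  0.37252108, -0.49462012]))
```

View pics/s19.png

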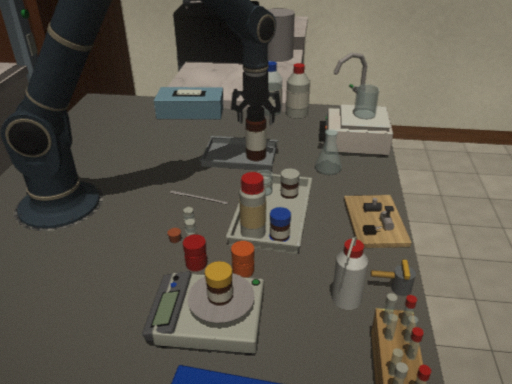

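Call:
arm_command --steps '[[[0,0,0],[0,0,0]],[[0,0,0],[0,0,0]],[[0,0,0],[0,0,0]],[[0,0,0],[0,0,0]],[[0,0,0],[0,0,0]],[[0,0,0],[0,0,0]],[[0,0,0],[0,0,0]],[[0,0,0],[0,0,0]]]' --grip -1

```text
time_s: 43.28
tcp_pos: [0.509, 0.3184, 0.1067]
ee_rot: [[1.0, -0.0, 0.002], [-0.0, -1.0, 0.001], [0.002, -0.001, -1.0]]
force: [-0.2, -0.3, 5.5]
width: 0.726
```

Call:
arm_command --steps '[[[0,0,-0.02],[0,0,0]],[[0,0,-0.05],[0,0,0]],[[0,0,-0.1],[0,0,0]],[[0,0,-0.15],[0,0,0]],[[0,0,-0.2],[0,0,0]],[[0,0,-0.25],[0,0,0]],[[0,0,-0.29],[0,0,0]],[[0,0,-0.3],[0,0,0]],[[0,0,-0.3],[0,0,0]],[[0,0,-0.3],[0,0,0]]]'

```text
time_s: 44.12
tcp_pos: [0.5078, 0.3175, 0.2247]
ee_rot: [[1.0, -0.0, -0.001], [-0.0, -1.0, -0.001], [-0.001, 0.001, -1.0]]
force: [0.0, -0.5, -3.7]
width: 0.73
```

Call:
arm_command --steps '[[[0.005,0.03,0],[0,0,0]],[[0.013,0.08,0],[0,0,0]],[[0.024,0.14,0],[0,0,0]],[[0.034,0.2,0],[0,0,0]],[[0.046,0.27,0],[0,0,0]],[[0.058,0.34,0],[0,0,0]],[[0.07,0.41,0],[0,0,0]],[[0.082,0.48,0],[0,0,0]],[[0.093,0.55,0],[0,0,0]],[[0.104,0.61,0],[0,0,0]],[[0.113,0.66,0],[0,0,0]],[[0.119,0.7,0],[0,0,0]],[[0.122,0.718,0],[0,0,0]],[[0.122,0.718,0],[0,0,0]],[[0.122,0.718,0],[0,0,0]],[[0.122,0.718,0],[0,0,0]]]'

```text
time_s: 45.45
tcp_pos: [0.5566, 0.0324, 0.2251]
ee_rot: [[1.0, 0.002, -0.001], [0.002, -1.0, 0.001], [-0.001, -0.001, -1.0]]
force: [0.3, -0.4, -3.9]
width: 0.722
```

Call:
arm_command --steps '[[[0,0,0.03],[0,0,0]],[[0,0,0.08],[0,0,0]],[[0,0,0.13],[0,0,0]],[[0,0,0.18],[0,0,0]],[[0,0,0.22],[0,0,0]],[[0,0,0.25],[0,0,0]],[[0,0,0.27],[0,0,0]],[[0,0,0.28],[0,0,0]],[[0,0,0.285],[0,0,0]],[[0,0,0.289],[0,0,0]],[[0,0,0.291],[0,0,0]],[[0,0,0.291],[0,0,0]]]'

```text
time_s: 46.45
tcp_pos: [0.5575, 0.0308, 0.1095]
ee_rot: [[1.0, -0.0, 0.001], [-0.0, -1.0, -0.0], [0.001, 0.0, -1.0]]
force: [-0.5, 0.4, -3.3]
width: 0.727
```

```bash
python3 -c "
from h import *
c=save('side','s20')['pixels'];cv2.imwrite('pics/s20a.png',cv2.resize(c[60:260,180:340],None,fx=3,fy=3))"
```

```text
(no output)
```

View pics/s20a.png

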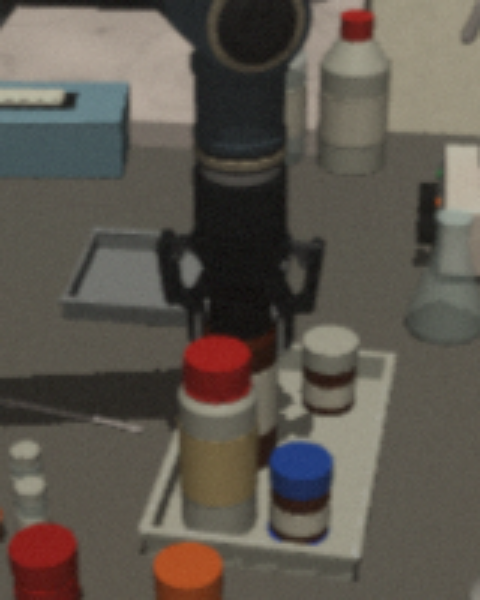

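Call:
arm_command --steps '[[[0,0,0.003],[0,0,0]],[[0,0,0.006],[0,0,0]],[[0,0,0.008],[0,0,0]],[[0,0,0.008],[0,0,0]],[[0,0,0.008],[0,0,0]]]'

```text
time_s: 46.92
tcp_pos: [0.5575, 0.0306, 0.1067]
ee_rot: [[1.0, -0.0, 0.001], [-0.0, -1.0, -0.001], [0.001, 0.001, -1.0]]
force: [-2.1, -0.5, 5.0]
width: 0.728
```

Call:
arm_command --steps '[[[0,0,0],[0,0,0]],[[0,0,0],[0,0,0]],[[0,0,0],[0,0,0]],[[0,0,0],[0,0,0]],[[0,0,0],[0,0,0]],[[0,0,-0.03],[0,0,0]],[[0,0,-0.08],[0,0,0]],[[0,0,-0.13],[0,0,0]],[[0,0,-0.18],[0,0,0]],[[0,0,-0.24],[0,0,0]],[[0,0,-0.32],[0,0,0]],[[0,0,-0.32],[0,0,0]],[[0,0,-0.32],[0,0,0]]]' --grip 1

```text
time_s: 48.0
tcp_pos: [0.5584, 0.0312, 0.2366]
ee_rot: [[1.0, -0.0, 0.005], [-0.0, -1.0, 0.0], [0.005, -0.0, -1.0]]
force: [-0.4, -0.1, -0.9]
width: 1.001
```

Call:
arm_command --steps '[[[-0.15,-0.7,0],[0,0,0]],[[-0.15,-0.7,0],[0,0,0]],[[-0.15,-0.7,0],[0,0,0]],[[-0.15,-0.7,0],[0,0,0]],[[-0.15,-0.7,0],[0,0,0]],[[-0.15,-0.7,0],[0,0,0]],[[-0.15,-0.7,0],[0,0,0]],[[-0.15,-0.7,0],[0,0,0]],[[-0.15,-0.7,0],[0,0,0]],[[-0.15,-0.7,0],[0,0,0]]]'

```text
time_s: 48.83
tcp_pos: [0.4969, 0.31, 0.2328]
ee_rot: [[1.0, -0.0, -0.001], [-0.0, -1.0, -0.002], [-0.001, 0.002, -1.0]]
force: [-1.2, -0.0, -0.1]
width: 1.002
```

```bash
python3 - <<'E'
from h import *
save('side','s21');save('top','t21')
J=dict(red=('red',.026,.142,.170,(270,160,302,195),(236,170,268,196)),
 black=('black',.026,.142,.170,(232,160,266,195),(245,150,275,175)),
 yellow=('yellow',.026,.120,.142,(380,170,420,205),(200,255,240,292)),
 blue=('blue',.026,.052,.074,(270,140,305,172),(262,200,296,250)))
for k,(c,r,z0,z1,bt,bs) in J.items():
    o=[(t,blob(t,c,b)[0]) for t,b in (('t21',bt),('s21',bs))]
    print(k,*[fit([q],r,z0,z1)[0].round(4) for q in o],fit(o,r,z0,z1)[0].round(4))
E
```

```text
red [ 0.5507 -0.0602] [ 0.5507 -0.0606] [ 0.5507 -0.0603]
black [0.5551 0.0286] [0.5572 0.025 ] [0.556 0.028]
yellow [ 0.5251 -0.3457] [ 0.5229 -0.3445] [ 0.5237 -0.3452]
blue [ 0.6189 -0.0646] [ 0.6168 -0.0648] [ 0.6177 -0.0647]
```

View pics/s21.png

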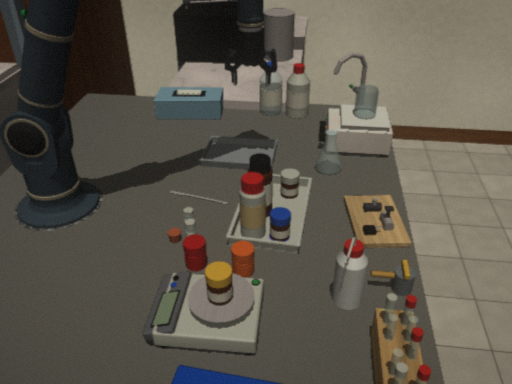

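View pics/t21.png

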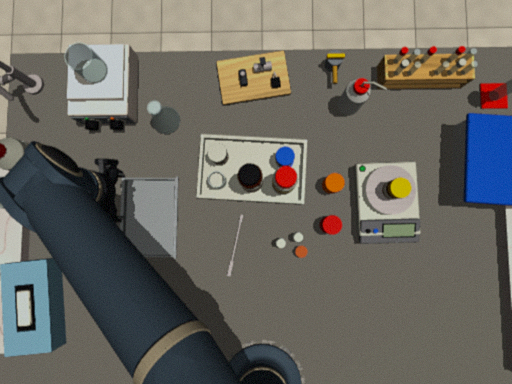

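Everything is in place and the gripper is clear of it all, so I am handing in.

```bash
python3 -c "
from h import *
print(env.sign_off())"
```

```text
the job is handed in; nothing more can be done
None
```

The sample change is done and handed in at about 49 s of the 147 s allowed. I parked both bottles in the grey side tray and put the blue-lidded jar on the blue dot. Then I set the yellow-lidded jar gently on the pan and returned both bottles to their starting spots.

My last camera checks, with distances between fitted positions:

| Item | Checked against | Distance | Limit |
|---|---|---|---|
| bottle_red | its starting spot | under 1 mm | 15 mm |
| bottle_brown | its starting spot | about 1 mm | 15 mm |
| jar_blue | centre of the blue dot | about 1 mm | 12 mm |
| jar_yellow | centre of the pan | about 2 mm | 15 mm |

- **Camera disagreement:** the two cameras differed by up to 2 to 4 mm on single items, most for the brown bottle. That stays well inside the limits.
- **Uprightness and bystanders:** in the last pictures everything stands upright. The white-lidded jar and small beaker look unmoved, but I judged those by eye and did not measure them.
- **Failed checks:** none failed. The sign-off reports no verdict.

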